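# Grease the wheel bearing through its tilted nipple

## Task

Swing the orange access door of the potter's wheel drive wide open (about square to the housing or more) by its bar handle, then lift the red-handled push grease gun out of its wooden stand and press its coupler squarely onto the tilted brass grease nipple inside until it snaps fully home. Keep pushing along the nipple so that the gun's nose spring stays compressed by clearly more than half of its travel, and finish while holding it like that: do not let go or ease off, leave the door open, and do not disturb the bowl, the tub or the brush.

Things in the scene. Friction and masses are not known exactly. Their poses are not given: they have to be found in the camera images.
- door (a joint): access door of the housing, orange panel 170 wide x 110 tall x 12 mm, underside 5 mm above the bench; hinge axis vertical at its left edge as seen from the robot. Value in rad: 0 shut, grows as the free (right) edge swings towards the robot and then to the left, stop at 1.9; stiff hinge, stays where it is left; starts shut or slightly ajar
- door_handle (a point): grip point on the door's vertical steel bar handle (11 mm thick, standing 45 mm off the door's face, spanning 50 to 102 mm above the bench), 80 mm above the bench, 35 mm below the door's top; axes turn with the door: x points from the robot's side into the housing (through the panel), y along the panel towards the hinge, z up
- door_hinge (a point): point on the door's hinge axis 80 mm above the bench; the handle's grip point is 145 mm from it along the panel and 57 mm in front of it; axes as for door_handle
- housing: orange open-topped drive housing fixed on the bench; origin on the bench under the middle of the bearing bay. Bay 150 x 150 mm; side walls 12 mm thick and 110 mm tall, back wall 60 mm tall, grey motor behind it up to 95 mm tall; the door closes the front at x = -72 to -84 mm of this frame. x points away from the robot side (door to motor), z up
- nipple: brass button-head grease nipple on the grey bearing block in the bay, fixed. Origin at the centre of the head's top face, about 68 mm above the bench; z points out along the nipple's axis, which leans 25 degrees from vertical towards the door side. Head 16 mm across at its widest (6 to 7.5 mm below the top), tapering to 9 mm at the top; neck 9 mm across below it; free to 20 mm below the top, then an 18 mm wide base
- gun: push-type grease gun, 145 mm long, 0.3 to 0.5 kg in all, standing nose down in its stand. Origin on the gun's axis at the underside of its aluminium flange; z along the axis from nose to handle. Flange 46 mm across, 0 to 6 mm; round red handle 28 mm across, 6 to 60 mm, to be gripped with the fingertips just above the flange so that they push on it; steel barrel 24 mm across down to -48 mm; coupler nose 27 mm across from -61 to -85 mm. Axially symmetric
- coupler (a joint): travel of the coupler nose into the gun's barrel, in m: 0 when free, 0.012 at the stop. Spring: 8 N preload, about 11 N at 0.006 and 14 N at 0.012
- coupler_mouth (a point): centre of the coupler's open mouth, at -85 mm on the gun's axis when the nose is free; mouth 23 mm wide tapering to a bore of 18 mm; axes as those of the gun
- coupler_seat (a point): centre of the bore's end face inside the coupler, 16.5 mm from the mouth along +z of the gun (-68.5 mm on the gun's axis when the nose is free). Three spring jaws 10.5 mm below it ride over the nipple's head with about 5 N of resistance, ending about 4 mm before home, then drop behind it and pull the coupler on with a snap; after that the nose spring's 8 N preload is felt; when the coupler is fully home this point coincides with the nipple's origin
- stand: wooden block 85 x 85 x 95 mm tall with a 35 mm through hole in its middle, fixed; origin at the centre of its underside; the gun's flange rests on its top and the nose hangs 85 mm into the hole
- bowl: white ceramic bowl, 96 mm wide, 50 mm tall, loose, a bystander; origin at the centre of its underside
- tub: terracotta cup, 72 mm wide, 75 mm tall, loose, a bystander; origin at the centre of its underside
- brush: flat brush with a wooden handle, 200 mm long, lying along its x axis, about 20 mm tall, loose, a bystander; origin at the centre of its underside
Mind the look-alikes: they are no part of the job. Leave any blue or purple look-alike of the part that bears nipple alone. There is more than one size of the gun; the one meant has the size given above.

How it is judged:
On the way, in this order (a step that is already met when the one before it is completed fails the run):
1. the access door is swung wide open, past 1.2 rad (value of joint door above 1.2 rad), for 0.2 s.
2. the grease gun is lifted clear out of its stand, in the fingers (z of coupler_mouth in the frame of stand above 0.1 m and contact force between the fingers and gun above 2 N), for 0.2 s.
3. the coupler is snapped fully home on the nipple: seat within 3 mm of the head, axes within 0.12 rad (distance between coupler_seat and nipple below 0.003 m and angle between the z axis of gun and the z axis of nipple, either way round below 0.12 rad), for 0.1 s.
At the end, for the whole second after the job is handed in: Still holding: the gun is in the fingers, its coupler fully home on the nipple (seat within 3 mm of the head's top, gun axis within 0.12 rad of the nipple's), pressing on it with more than 5 N, nose spring compressed by more than 6 of its 12 mm, and the door open past 1.15 rad (all of step 3 and value of joint coupler above 0.006 m and contact force between gun and nipple above 5 N and contact force between the fingers and gun above 2 N and value of joint door above 1.15 rad); the arm keeps its last pose, push and grip.
It fails at once if the bowl, the tub or the brush is moved by more than 30 mm or the bowl or tub tipped (distance of any of bowl, tub, brush from where it was at the start of the episode above 0.03 m or angle between any of bowl, tub's own z axis and vertical above 0.4 rad).
It also fails if it takes over 58 s, if anything falls off the work surface, if the arm or the gripper's body presses on something with over 40 N, if the wrist force passes 120 N, or if a joint passes its speed limit or range.

## Robot

A 7-joint arm with a two-finger parallel gripper is mounted at the origin on the work surface. World frame = base frame: x ahead of the robot, y to its left, z up, the work surface at z = 0. Lengths are in m, angles in rad, forces in N, time in s.
With the tool pointing down it reaches from about 0.425 to 0.95 m from the base axis. Payload 4.7 kg.
Tool frame: the origin (TCP) lies at the very end of the fingers, on their centre line; the grasp point (between the pads) lies 19 mm behind it; z points along the fingers, x is the direction in which the jaws open and shut, and the axes are right-handed (so a half turn about z gives the same grasp; the last joint's range is limited). The gripper opens to 85 mm and grips with 20 to 120 N. Pads are 22 mm wide; open, the fingers measure 114 mm over their backs; the gripper's body (76 mm by 85 mm) begins 54 mm behind the grasp point. The pads swing forward as they close: fully open they stand 13 mm farther back than shut.
Start: joints at [1.192, 0.469, -0.049, 1.532, 0.024, 1.141, -0.082], TCP at [0.231, -0.634, 0.204] pointing down, gripper open.
Joint ranges: [-2.59, 2.59], [-0.33, 1.99], [-1.39, 1.29], [0.1, 2.45], [-1.04, 4.18], [0.21, 1.99], [-2.66, 2.66]. Speed limits (rad/s): [2.57, 2.57, 3.14, 3.14, 3.14, 3.14, 3.14].

## Interface

Orientations are given as a unit quaternion [x, y, z, w].
In Python, from plant import * gives the robot as it stands.
- The arm moves only by the tool apply_moves, never from a script. Its argument "moves" is a list of rows, each an object of numbers: "tx", "ty", "tz": the shift along the tool's x, y, z in mm; "rx", "ry", "rz": the turn, a rotation vector about the tool's x, y, z in rad. A call has 1 to 5 rows; each row is the pose to reach, as a shift and turn from the pose commanded when the call began, along the tool's axes at that moment; what a row does not reach only later rows make up. A row lasts 1/12 s, in which the tool goes at most 41.7 mm and 7.16 degrees, less where a joint would pass 70% of its speed; a pose out of reach is approached as far as the arm can. A call with a gripper value outside its range is refused whole. "hand" is the opening, from -1 (shut) to 1 (fully open), set as the call begins (left out, the last holds). The fingers move at their own pace and stop on an object; the grip force is fixed at half the most. Time passes only in rows, so rows that repeat a pose let the fingers close. It gives the time, the measured TCP pose, the force and the opening at its end, in the units of the state.
- state(): the state, without advancing time (a new reading comes with each control period).
- snapshot(name): name is "scene" or "top" or "wrist"; returns a dict with "frame" (384x512x3 uint8, blue, green, red), "mtx" (3x3 intrinsics, pixels), "origin" and "orientation" of the camera in the world. Camera axes: x right, y up, looking along -z (the intrinsics and any distortion apply to the point x, -y, -z); pixel columns grow to the right and rows downward; lengths in m; the calibration is good to about 2 mm. A picture is of the moment at which its call begins. There is no depth.
- finish_job(): hands the job in, once; it reports no verdict.
The state is a dict: "time_s": time; "joints": joint angles; "qd": joint speeds; "tau": joint torques, N m; "ee_pos": TCP position; "orientation": TCP orientation; "ft_force": force on the tool from outside, world axes, zero at the start; "moment": the same for the moment, N m; "opening": finger opening in m.
Only numpy, scipy, OpenCV 4.12 (cv2) and the standard library are available. Lean on these libraries where they do the work, as an engineer would, in place of code of your own. Each camera call takes 0.05 s, during which the arm holds its last target.

## Working session

There is one attempt and no reset: what is moved stays moved. The work goes in short steps, Python scripts to look and compute and a tool call to move; the robot and the scene stay as the last step left them, time stands still between calls to the robot, and variables do not carry over. Pictures are saved under pics/ and viewed, and the job is handed in when it is done.

Besides the shell and the picture viewer there is one more tool, called after "Call:" as name(argument=value, ...), one argument or row to a line, values as JSON. apply_moves: Moves the arm, as the interface text tells. Its arguments: {"type":"object","properties":{"moves":{"type":"array","items":{"type":"object","properties":{"tx":{"type":"number"},"ty":{"type":"number"},"tz":{"type":"number"},"rx":{"type":"number"},"ry":{"type":"number"},"rz":{"type":"number"}}}},"hand":{"type":"number"}},"required":["moves"]}

```bash
mkdir -p pics; ls; python3 - <<'E'
from plant import *
import cv2
s=state();print(s)
for n in("scene","top","wrist"):
    d=snapshot(n);cv2.imwrite(f"pics/{n}0.png",d["frame"]);print(n,d["mtx"],d["origin"],d["orientation"],[k for k in d])
E
```

```text
pics
{'time_s': 0.0, 'joints': array([ 1.19206166,  0.46942751, -0.04861591,  1.53368355,  0.024091  ,
        1.14096705, -0.08229933]), 'qd': array([ 9.52136438e-04,  2.79619850e-04, -1.26343136e-04, -4.54996052e-04,
        1.03658652e-03, -5.90798067e-05, -7.49287440e-04]), 'tau': array([ 1.17611831e-03, -5.10316193e+01, -4.60867875e-02, -2.37714690e+01,
        1.05719871e-02,  7.44528399e-03,  1.81803905e-06]), 'ee_pos': array([ 0.23116163, -0.63352104,  0.2029753 ]), 'orientation': array([ 8.19385579e-01, -5.73241982e-01, -7.92764103e-04, -5.23679617e-04]), 'ft_force': array([-0.73939366, -0.05444784, -0.02813736]), 'moment': array([-0.01088541, -0.02823372,  0.03047701]), 'opening': 0.0855335207763601}
scene [[463.41204469   0.         268.10805662]
 [  0.         463.41204469 196.02760426]
 [  0.           0.           1.        ]] [ 1.6098347  -0.2873019   0.98607595] [0.3343493  0.27268201 0.56588058 0.70259109] ['frame', 'mtx', 'origin', 'orientation']
top [[420.95370019   0.         256.75103416]
 [  0.         420.95370019 192.11855331]
 [  0.           0.           1.        ]] [ 0.36389612 -0.04877869  1.066874  ] [-0.07445964  0.06296671  0.71310242 -0.69424484] ['frame', 'mtx', 'origin', 'orientation']
wrist [[283.91547561   0.         251.07196043]
 [  0.         283.91547561 188.65073904]
 [  0.           0.           1.        ]] [ 0.2964994  -0.61164799  0.37295378] [-0.11238318  0.0798479  -0.56778093  0.81155354] ['frame', 'mtx', 'origin', 'orientation']
```

View pics/scene0.png

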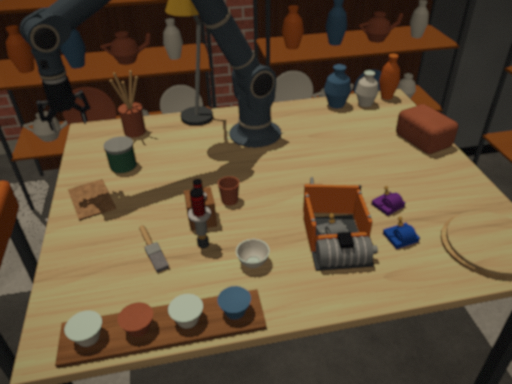

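View pics/top0.png

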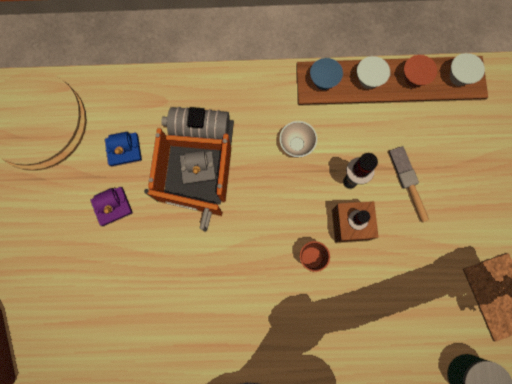

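View pics/wrist0.png

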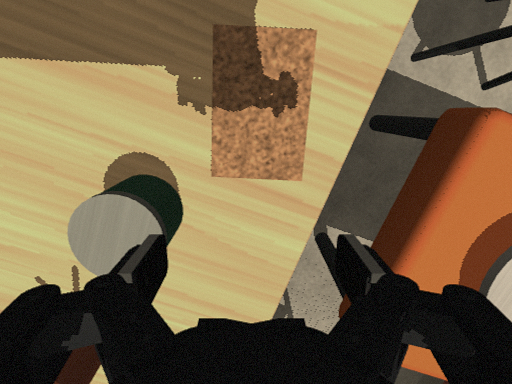

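```bash
cat > h.py <<'E'
from plant import *
import cv2, numpy as np
from scipy.spatial.transform import Rotation as R
from scipy.optimize import least_squares
def proj(d,P):
    P=np.atleast_2d(P); Rc=R.from_quat(d["orientation"]).as_matrix()
    c=(P-d["origin"])@Rc; c=c*[1,-1,-1]
    u=c@np.array(d["mtx"]).T
    return u[:,:2]/u[:,2:]
def ray(d,uv):
    p=np.linalg.inv(d["mtx"])@[uv[0],uv[1],1]
    return R.from_quat(d["orientation"]).as_matrix()@(p*[1,-1,-1])
def onz(d,uv,z):
    r=ray(d,uv);o=np.array(d["origin"]);return o+r*(z-o[2])/r[2]
def crop(d,name,x0,y0,x1,y1,k,gain=1.0):
    im=d["frame"][y0:y1,x0:x1]; im=cv2.resize(im,None,fx=k,fy=k,interpolation=cv2.INTER_CUBIC)
    im=np.clip(im.astype(float)*gain,0,255).astype(np.uint8)
    cv2.imwrite(f"pics/{name}.png",im)
def cal(name):
    return np.load(f"cal_{name}.npz")
E
python3 - <<'E'
from h import *
for n in("scene","top"):
    d=snapshot(n);np.savez(f"cal_{n}.npz",**d)
    if n=="scene":
        crop(d,"s1",130,160,280,280,5,1.6); crop(d,"s2",290,170,440,280,5,1.6)
    else:
        crop(d,"t1",270,110,440,280,4,1.6); crop(d,"t2",90,90,250,240,5,1.8)
E
```

```text
(no output)
```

View pics/s1.png

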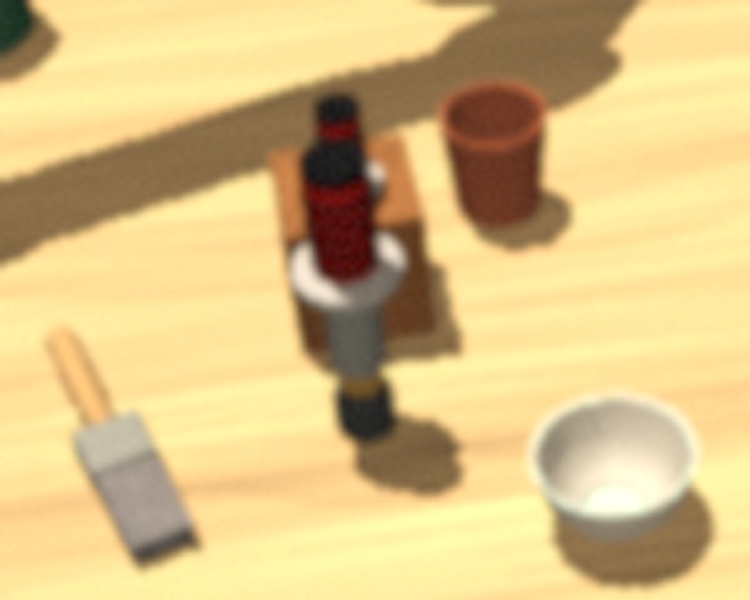

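View pics/s2.png

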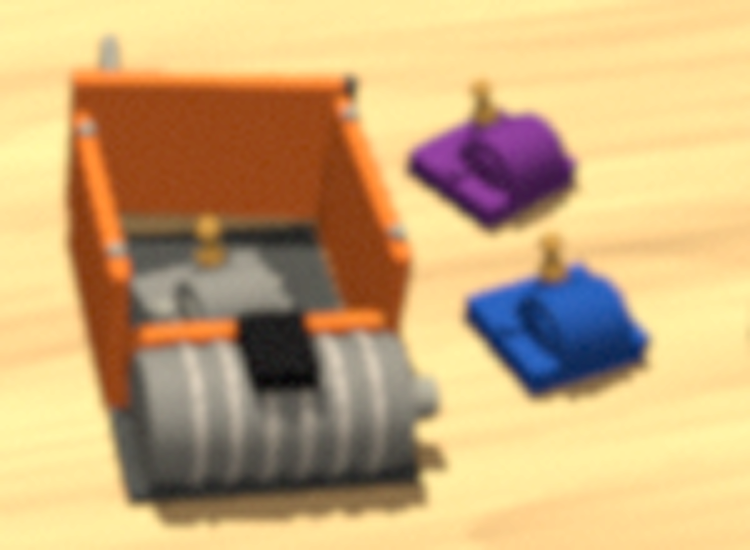

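View pics/t1.png

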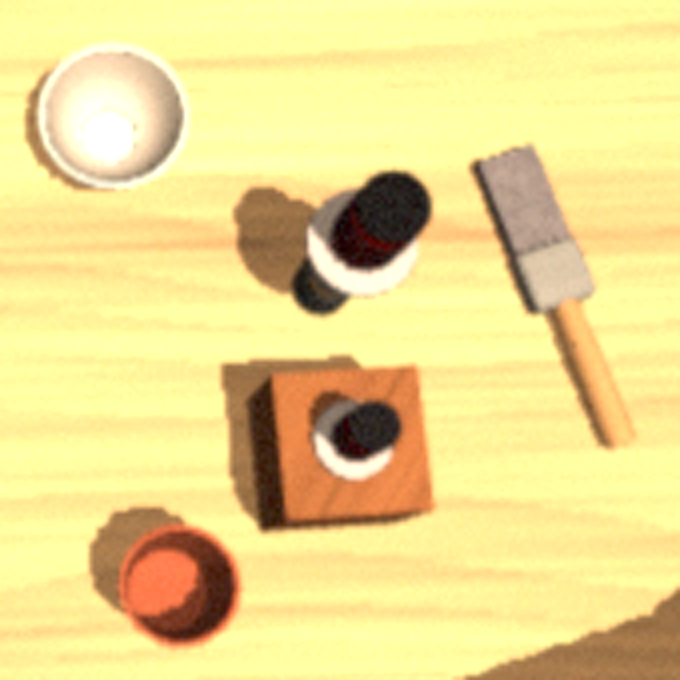

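View pics/t2.png

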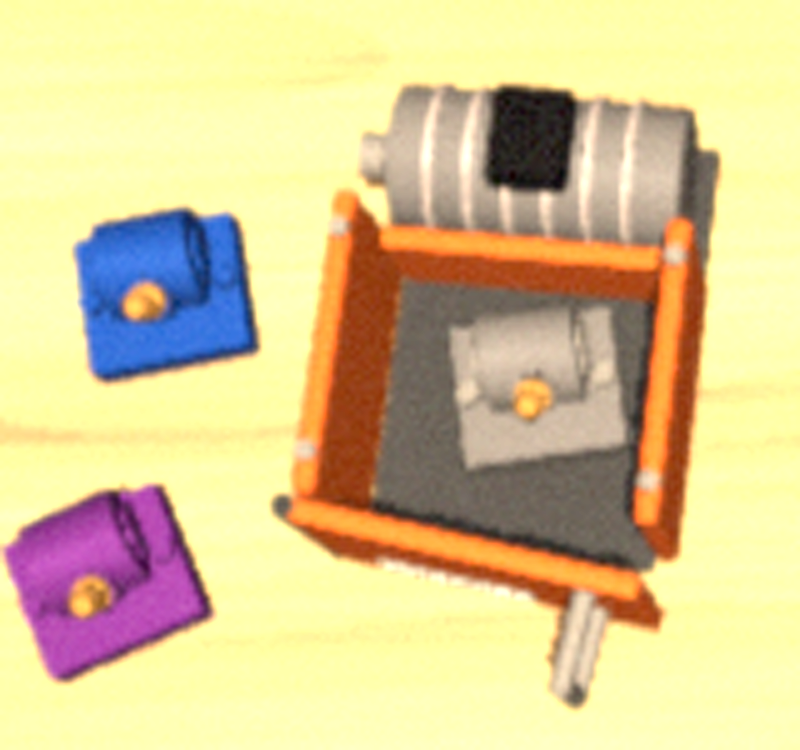

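```bash
python3 - <<'E'
from h import *
t=cal("top");s=cal("scene")
c2=lambda x,y:(90+x/5,90+y/5)
c1=lambda x,y:(270+x/4,110+y/4)
for n,p,z in [("LWf o",c2(293,490),.11),("LWf i",c2(316,490),.11),("LWb o",c2(335,195),.11),("LWb i",c2(360,198),.11),("RWf i",c2(635,520),.11),("RWf o",c2(660,525),.11),("RWb i",c2(668,222),.11),("RWb o",c2(692,222),.11),("hinge",c2(283,506),.115),("door L",c2(290,500),.115),("door R",c2(640,580),.115),("door R o",c2(632,598),.115),("bar",c2(572,692),.102),("nip",c2(530,397),.068),
 ("standTL",c1(275,372),.095),("standTR",c1(416,368),.095),("standBR",c1(433,510),.095),("standBL",c1(280,520),.095),("flange",c1(354,440),.101),("gun top",c1(376,424),.155),("bowl rim",c1(113,115),.05),("tub rim",c1(180,583),.075),("big top",c1(393,207),.19)]:
    print(n,np.round(onz(t,p,z),4))
print("scene")
s2=lambda x,y:(290+x/5,170+y/5)
s1=lambda x,y:(130+x/5,160+y/5)
for n,p,z in [("nip",s2(208,222),.068),("doorfree",s2(75,78),.115),("hinge",s2(348,80),.115),("bar",s2(110,40),.102),("guntop",s1(338,105),.155),("RWb",s2(118,265),.11),("LWb",s2(398,248),.11),("bowl",s1(613,450),.05),("tub",s1(493,108),.075)]:
    print(n,np.round(onz(s,p,z),4))
E
```

```text
LWf o [0.5698 0.2165 0.11  ]
LWf i [0.5695 0.2057 0.11  ]
LWb o [0.7139 0.1999 0.11  ]
LWb i [0.712  0.1878 0.11  ]
RWf i [0.551  0.0568 0.11  ]
RWf o [0.5483 0.0452 0.11  ]
RWb i [0.6953 0.04   0.11  ]
RWb o [0.6949 0.0286 0.11  ]
hinge [0.5613 0.2196 0.115 ]
door L [0.564  0.2164 0.115 ]
door R [0.5219 0.0541 0.115 ]
door R o [0.5136 0.0578 0.115 ]
bar [0.4727 0.0872 0.102 ]
nip [0.6221 0.1125 0.068 ]
standTL [ 0.5244 -0.2259  0.095 ]
standTR [ 0.5244 -0.3079  0.095 ]
standBR [ 0.4418 -0.3111  0.095 ]
standBL [ 0.4384 -0.2234  0.095 ]
flange [ 0.4825 -0.2676  0.101 ]
gun top [ 0.4843 -0.2679  0.155 ]
bowl rim [ 0.6987 -0.1427  0.05  ]
tub rim [ 0.4049 -0.1668  0.075 ]
big top [ 0.5964 -0.2772  0.19  ]
scene
nip [0.6233 0.1162 0.068 ]
doorfree [0.5276 0.0581 0.115 ]
hinge [0.5659 0.2212 0.115 ]
bar [0.478  0.0958 0.102 ]
guntop [ 0.4863 -0.264   0.155 ]
RWb [0.6925 0.0369 0.11  ]
LWb [0.713  0.1956 0.11  ]
bowl [ 0.7011 -0.1405  0.05  ]
tub [ 0.4033 -0.1633  0.075 ]
```

```bash
cat >> h.py <<'E'
def Rdown(az,tilt=0,tiltaz=0):
    """tool z down, tool x at azimuth az (deg)"""
    a=np.radians(az); x=np.array([np.cos(a),np.sin(a),0]); z=np.array([0,0,-1.]); y=np.cross(z,x)
    M=np.stack([x,y,z],1); return M
def rel(p,M,verbose=True):
    s=state();M0=R.from_quat(s["orientation"]).as_matrix();d=M0.T@(np.array(p)-s["ee_pos"])*1000
    rv=R.from_matrix(M0.T@M).as_rotvec()
    print("t=%.2f pos"%s["time_s"],np.round(s["ee_pos"],4),"az %.1f"%np.degrees(np.arctan2(M0[1,0],M0[0,0])),"zdir",np.round(M0[:,2],3),"F",np.round(s["ft_force"],1),"open %.4f"%s["opening"])
    print("  REL t",np.round(d,1),"|%.0f|"%np.linalg.norm(d)," r",np.round(rv,3),"|%.2f|"%np.linalg.norm(rv))
    print("  joints",np.round(s["joints"],2))
    return d,rv
E
python3 - <<'E'
from h import *
rel([.36,-.42,.25],Rdown(-36))
E
```

```text
t=0.25 pos [ 0.2313 -0.6338  0.2035] az -70.0 zdir [-0.     0.001 -1.   ] F [ 0.  -0.8  0.8] open 0.0853
  REL t [-156.8 -194.2  -46.3] |254|  r [-0.     0.001 -0.593] |0.59|
  joints [ 1.19  0.47 -0.05  1.53  0.02  1.14 -0.08]
```

Call:
apply_moves(
  moves=[
    {"tx":-25,"ty":-31,"tz":-8,"rz":-0.12},
    {"tx":-50,"ty":-62,"tz":-16,"rz":-0.24},
    {"tx":-75,"ty":-93,"tz":-24,"rz":-0.36},
    {"tx":-100,"ty":-124,"tz":-32,"rz":-0.48},
    {"tx":-125,"ty":-155,"tz":-40,"rz":-0.6},
  ],
  hand=1,
)

```text
invalid input at $.moves[0]: expected keys tx, ty, tz, rx, ry, rz
```

```bash
python3 - <<'E'
from h import *
rel([.40,-.26,.25],Rdown(-2))
E
```

```text
t=0.25 pos [ 0.2313 -0.6338  0.2035] az -70.0 zdir [-0.     0.001 -1.   ] F [ 0.  -0.8  0.8] open 0.0853
  REL t [-293.4 -286.6  -46.2] |413|  r [-1.000e-03  1.000e-03 -1.186e+00] |1.19|
  joints [ 1.19  0.47 -0.05  1.53  0.02  1.14 -0.08]
```

All six keys are needed in every row.

Call:
apply_moves(
  moves=[
    {"tx":-25,"ty":-31,"tz":-8,"rx":0,"ry":0,"rz":-0.12},
    {"tx":-50,"ty":-62,"tz":-16,"rx":0,"ry":0,"rz":-0.24},
    {"tx":-75,"ty":-93,"tz":-24,"rx":0,"ry":0,"rz":-0.36},
    {"tx":-100,"ty":-124,"tz":-32,"rx":0,"ry":0,"rz":-0.48},
    {"tx":-125,"ty":-155,"tz":-40,"rx":0,"ry":0,"rz":-0.6},
  ],
  hand=1,
)

```text
time_s: 0.67
ee_pos: [0.3348, -0.4617, 0.2444]
orientation: [0.953, -0.303, -0.0, 0.0]
ft_force: [0.7, -0.2, 0.3]
opening: 0.0859
```

```bash
python3 - <<'E'
from h import *
rel([.40,-.30,.25],Rdown(-2))
E
```

```text
t=0.67 pos [ 0.3348 -0.4617  0.2444] az -35.2 zdir [-0. -0. -1.] F [ 0.7 -0.2  0.3] open 0.0859
  REL t [ -40.1 -169.7   -5.7] |174|  r [ 0.    0.   -0.58] |0.58|
  joints [ 1.06  0.28 -0.24  1.73  0.07  1.15  0.19]
```

Call:
apply_moves(
  moves=[
    {"tx":-8,"ty":-34,"tz":-1,"rx":0,"ry":0,"rz":-0.12},
    {"tx":-16,"ty":-68,"tz":-2,"rx":0,"ry":0,"rz":-0.24},
    {"tx":-24,"ty":-102,"tz":-4,"rx":0,"ry":0,"rz":-0.36},
    {"tx":-32,"ty":-136,"tz":-5,"rx":0,"ry":0,"rz":-0.48},
    {"tx":-40,"ty":-170,"tz":-6,"rx":0,"ry":0,"rz":-0.6},
  ],
)

```text
time_s: 1.08
ee_pos: [0.4008, -0.3004, 0.2503]
orientation: [1.0, -0.008, 0.0, 0.0]
ft_force: [-0.3, 0.1, -0.4]
opening: 0.0853
```

```bash
python3 - <<'E'
from h import *
rel([.42,-.12,.22],Rdown(32))
E
```

```text
t=1.08 pos [ 0.4008 -0.3004  0.2503] az -0.9 zdir [ 0.    -0.001 -1.   ] F [-0.3  0.1 -0.4] open 0.0853
  REL t [  16.4 -180.7   30.2] |184|  r [ 0.001 -0.    -0.574] |0.57|
  joints [ 0.94  0.17 -0.43  1.86  0.08  1.13  0.47]
```

Call:
apply_moves(
  moves=[
    {"tx":3,"ty":-36,"tz":6,"rx":0,"ry":0,"rz":-0.12},
    {"tx":6,"ty":-72,"tz":12,"rx":0,"ry":0,"rz":-0.24},
    {"tx":10,"ty":-108,"tz":18,"rx":0,"ry":0,"rz":-0.36},
    {"tx":13,"ty":-145,"tz":24,"rx":0,"ry":0,"rz":-0.48},
    {"tx":16,"ty":-180,"tz":30,"rx":0,"ry":0,"rz":-0.6},
  ],
)

```text
time_s: 1.5
ee_pos: [0.4201, -0.1205, 0.22]
orientation: [0.958, 0.288, 0.0, 0.0]
ft_force: [0.1, 0.2, -0.4]
opening: 0.0852
```

```bash
python3 - <<'E'
from h import *
rel([.45,.06,.20],Rdown(68))
E
```

```text
t=1.50 pos [ 0.4201 -0.1205  0.22  ] az 33.5 zdir [ 0.001 -0.001 -1.   ] F [ 0.1  0.2 -0.4] open 0.0852
  REL t [ 124.6 -134.    19.9] |184|  r [ 0.001  0.    -0.602] |0.60|
  joints [ 0.78  0.1  -0.63  2.02  0.07  1.04  0.7 ]
```

Call:
apply_moves(
  moves=[
    {"tx":25,"ty":-27,"tz":4,"rx":0,"ry":0,"rz":-0.12},
    {"tx":50,"ty":-54,"tz":8,"rx":0,"ry":0,"rz":-0.24},
    {"tx":75,"ty":-80,"tz":12,"rx":0,"ry":0,"rz":-0.36},
    {"tx":100,"ty":-107,"tz":16,"rx":0,"ry":0,"rz":-0.48},
    {"tx":125,"ty":-134,"tz":20,"rx":0,"ry":0,"rz":-0.6},
  ],
)

```text
time_s: 1.92
ee_pos: [0.4516, 0.0596, 0.2001]
orientation: [0.83, 0.558, 0.0, 0.001]
ft_force: [1.0, -0.2, -0.2]
opening: 0.0854
```

```bash
python3 - <<'E'
from h import *
rel([.4745,.091,.17],Rdown(75.7))
d=snapshot("wrist");np.savez("w1.npz",**d);cv2.imwrite("pics/w1.png",d["frame"])
E
```

```text
t=1.92 pos [0.4516 0.0596 0.2001] az 67.9 zdir [ 0.001 -0.001 -1.   ] F [ 1.  -0.2 -0.2] open 0.0854
  REL t [37.7  9.3 30.1] |49|  r [ 0.001  0.    -0.137] |0.14|
  joints [ 0.53  0.2  -0.84  2.    0.17  1.02  0.79]
```

View pics/w1.png

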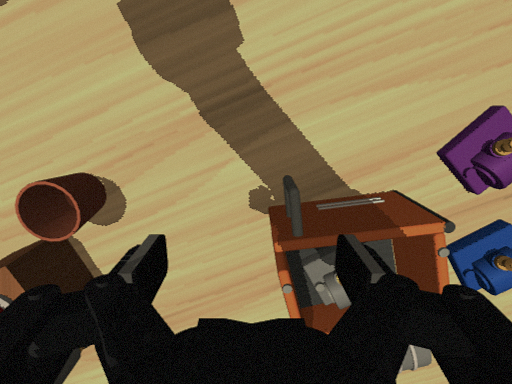

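```bash
python3 - <<'E'
from h import *
d=dict(np.load("w1.npz"))
h=np.array([.4745,.091])
for z in(.05,.08,.102): print(z,proj(d,[*h,z]))
print(proj(d,[.622,.1135,.068]), proj(d,[.5635,.22,.115]),proj(d,[.5136,.0578,.115]))
crop(d,"w1c",240,150,480,330,3,1.8)
E
```

```text
0.05 [[284.69644093 177.63324795]]
0.08 [[287.93695978 184.38897995]]
0.102 [[290.73879118 190.2301501 ]]
[[345.48378356 282.95942865]] [[448.57911226 227.30135694]] [[274.39606847 241.33777859]]
```

View pics/w1c.png

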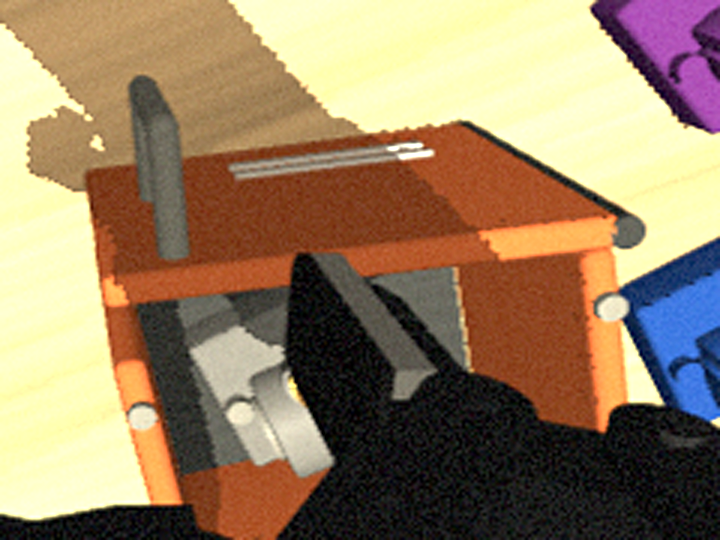

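```bash
python3 - <<'E'
from h import *
rel([.473,.094,.17],Rdown(75.7))
rel([.473,.094,.062],Rdown(75.7))
E
```

```text
t=1.97 pos [0.452  0.0681 0.2003] az 68.7 zdir [ 0.002  0.006 -1.   ] F [0.9 6.6 0.3] open 0.0852
  REL t [31.5 10.2 30.5] |45|  r [ 0.001 -0.006 -0.123] |0.12|
  joints [ 0.52  0.2  -0.85  2.    0.17  1.01  0.79]
t=1.97 pos [0.452  0.0681 0.2003] az 68.7 zdir [ 0.002  0.006 -1.   ] F [0.9 6.6 0.3] open 0.0852
  REL t [ 30.8  10.2 138.5] |142|  r [ 0.001 -0.006 -0.123] |0.12|
  joints [ 0.52  0.2  -0.85  2.    0.17  1.01  0.79]
```

Call:
apply_moves(
  moves=[
    {"tx":33,"ty":10,"tz":15,"rx":0,"ry":0,"rz":-0.12},
    {"tx":33,"ty":10,"tz":30,"rx":0,"ry":0,"rz":-0.12},
    {"tx":33,"ty":10,"tz":30,"rx":0,"ry":0,"rz":-0.12},
  ],
)

```text
time_s: 2.22
ee_pos: [0.472, 0.0855, 0.1677]
orientation: [0.796, 0.606, -0.002, -0.002]
ft_force: [-1.1, -0.7, -0.1]
opening: 0.0856
```

```bash
python3 - <<'E'
from h import *
rel([.473,.094,.062],Rdown(75.7))
d=snapshot("wrist");np.savez("w2.npz",**d);crop(d,"w2c",130,150,430,330,2.6,1.8)
E
```

```text
t=2.22 pos [0.472  0.0855 0.1677] az 74.6 zdir [-0.005  0.001 -1.   ] F [-1.1 -0.7 -0.1] open 0.0856
  REL t [  8.5  -0.8 105.7] |106|  r [-0.005  0.001 -0.02 ] |0.02|
  joints [ 0.45  0.3  -0.84  1.99  0.26  0.98  0.78]
```

View pics/w2c.png

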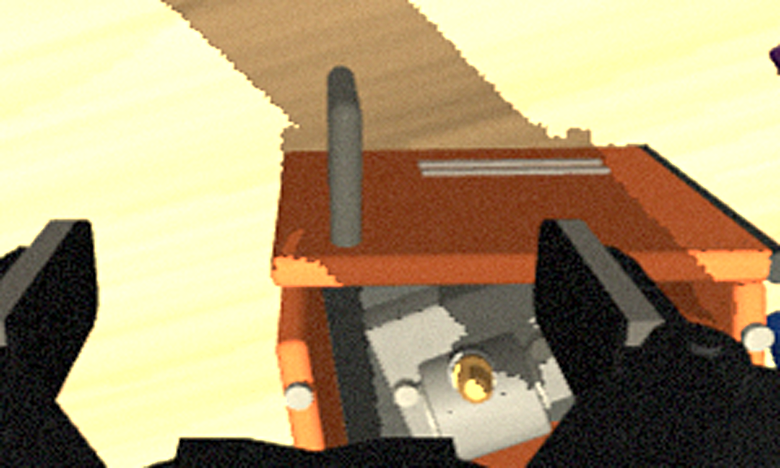

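```bash
python3 - <<'E'
from h import *
d=dict(np.load("w2.npz"))
print(onz(d,(261.5,178),.05),onz(d,(262.6,190),.102))
print("nip",onz(d,(130+478/2.6,150+386/2.6),.068))
rel([.473,.094,.062],Rdown(75.7))
E
```

```text
[0.47541215 0.09435011 0.05      ] [0.47341778 0.09396364 0.102     ]
nip [0.61899843 0.11547956 0.068     ]
t=2.27 pos [0.4722 0.0846 0.1687] az 74.4 zdir [-0.004 -0.    -1.   ] F [-1.  -0.8 -0.2] open 0.0857
  REL t [  9.4  -1.4 106.7] |107|  r [-0.004  0.001 -0.022] |0.02|
  joints [ 0.45  0.3  -0.84  1.99  0.26  0.98  0.78]
```

Call:
apply_moves(
  moves=[
    {"tx":9,"ty":-2,"tz":20,"rx":0,"ry":0,"rz":-0.02},
    {"tx":9,"ty":-2,"tz":50,"rx":0,"ry":0,"rz":-0.02},
    {"tx":9,"ty":-2,"tz":80,"rx":0,"ry":0,"rz":-0.02},
    {"tx":9,"ty":-2,"tz":106,"rx":0,"ry":0,"rz":-0.02},
    {"tx":9,"ty":-2,"tz":106,"rx":0,"ry":0,"rz":-0.02},
  ],
)

```text
time_s: 2.68
ee_pos: [0.4707, 0.0914, 0.0609]
orientation: [0.791, 0.612, -0.004, -0.001]
ft_force: [-0.5, 0.3, -0.3]
opening: 0.0853
```

```bash
python3 - <<'E'
from h import *
rel([.474,.094,.062],Rdown(75.7))
E
```

```text
t=2.68 pos [0.4707 0.0914 0.0609] az 75.4 zdir [-0.008 -0.003 -1.   ] F [-0.5  0.3 -0.3] open 0.0853
  REL t [ 3.3  2.5 -1.2] |4|  r [-0.007  0.005 -0.004] |0.01|
  joints [ 0.33  0.45 -0.75  2.09  0.44  0.77  0.62]
```

Call:
apply_moves(
  moves=[
    {"tx":3,"ty":2.5,"tz":0,"rx":0,"ry":0,"rz":0},
    {"tx":3,"ty":2.5,"tz":0,"rx":0,"ry":0,"rz":0},
    {"tx":3,"ty":2.5,"tz":0,"rx":0,"ry":0,"rz":0},
    {"tx":3,"ty":2.5,"tz":0,"rx":0,"ry":0,"rz":0},
    {"tx":3,"ty":2.5,"tz":0,"rx":0,"ry":0,"rz":0},
  ],
  hand=-1,
)

```text
time_s: 3.1
ee_pos: [0.478, 0.0963, 0.0653]
orientation: [0.79, 0.613, 0.001, 0.001]
ft_force: [0.3, 0.6, 0.2]
opening: 0.0254
```

```bash
python3 - <<'E'
from h import *
rel([.474,.094,.062],Rdown(75.7))
E
```

```text
t=3.10 pos [0.478  0.0963 0.0653] az 75.5 zdir [ 0.002 -0.    -1.   ] F [0.3 0.6 0.2] open 0.0254
  REL t [-3.2 -3.3  3.2] |6|  r [ 0.002 -0.    -0.003] |0.00|
  joints [ 0.32  0.45 -0.75  2.07  0.44  0.78  0.61]
```

Call:
apply_moves(
  moves=[
    {"tx":-2,"ty":-3,"tz":3,"rx":0,"ry":0,"rz":0},
    {"tx":-2,"ty":-3,"tz":3,"rx":0,"ry":0,"rz":0},
    {"tx":-2,"ty":-3,"tz":3,"rx":0,"ry":0,"rz":0},
    {"tx":-2,"ty":-3,"tz":3,"rx":0,"ry":0,"rz":0},
  ],
  hand=-1,
)

```text
time_s: 3.43
ee_pos: [0.4743, 0.0952, 0.0619]
orientation: [0.79, 0.613, 0.001, 0.001]
ft_force: [-1.1, -0.8, 7.2]
opening: 0.0091
```

```bash
python3 - <<'E'
from h import *
rel([.474,.094,.062],Rdown(75.7))
d=snapshot("wrist");np.savez("w3.npz",**d);crop(d,"w3c",130,100,430,340,2.6,1.8)
E
```

```text
t=3.43 pos [0.4743 0.0952 0.0619] az 75.6 zdir [ 0.002 -0.    -1.   ] F [-1.1 -0.8  7.2] open 0.0091
  REL t [-1.3  0.  -0.1] |1|  r [ 0.002 -0.    -0.002] |0.00|
  joints [ 0.32  0.45 -0.75  2.08  0.45  0.77  0.61]
```

View pics/w3c.png

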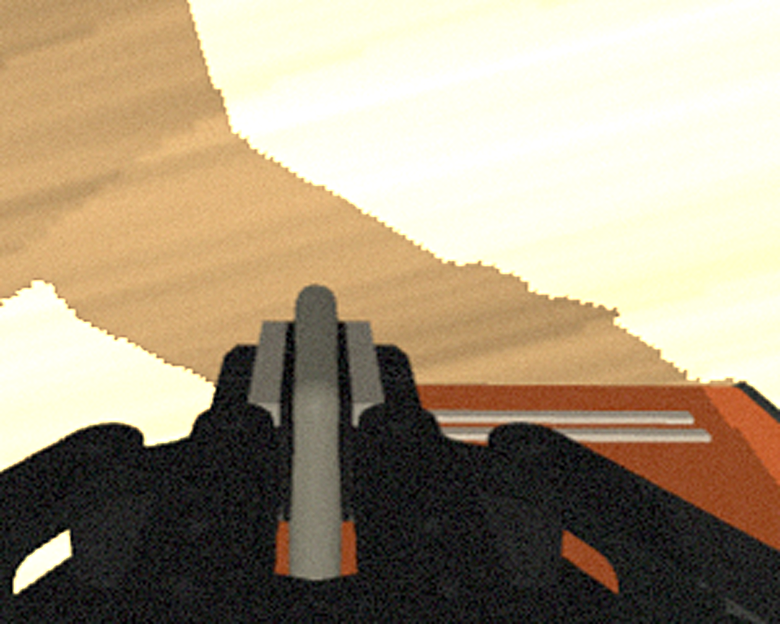

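Call:
apply_moves(
  moves=[
    {"tx":2.5,"ty":-6,"tz":0,"rx":0,"ry":0,"rz":0.04},
    {"tx":5.7,"ty":-12.8,"tz":0,"rx":0,"ry":0,"rz":0.09},
    {"tx":12.5,"ty":-25,"tz":0,"rx":0,"ry":0,"rz":0.18},
    {"tx":20.5,"ty":-36.6,"tz":0,"rx":0,"ry":0,"rz":0.27},
    {"tx":29.4,"ty":-47.4,"tz":0,"rx":0,"ry":0,"rz":0.36},
  ],
)

```text
time_s: 3.9
ee_pos: [0.4365, 0.1365, 0.062]
orientation: [0.888, 0.459, 0.002, 0.0]
ft_force: [4.6, 2.0, -1.0]
opening: 0.0088
```

```bash
cat > door.py <<'E'
from h import *
import sys
H=np.array([.565,.2205])
def at(az):  # tool az -> handle pos
    a=np.radians(az); x=np.array([np.cos(a),np.sin(a)]); y=np.array([x[1],-x[0]])
    return H-.145*x-.057*y
s=state();M=R.from_quat(s["orientation"]).as_matrix();az=np.degrees(np.arctan2(M[1,0],M[0,0]))
print("door~",np.radians(75.6-az)+.13,"err from arc mm",np.round((s["ee_pos"][:2]-at(az))*1000,1))
for k in sys.argv[1:]:
    t=az-np.degrees(float(k));p=at(t);rel([*p,.062],Rdown(t))
print(s["moment"])
E
python3 door.py .09 .45
```

```text
door~ 0.49533920219915095 err from arc mm [1.9 1.3]
t=3.90 pos [0.4365 0.1365 0.062 ] az 54.7 zdir [ 0.004  0.002 -1.   ] F [ 4.6  2.  -1. ] open 0.0088
  REL t [  3.6 -13.6  -0.1] |14|  r [ 0.002 -0.004  0.09 ] |0.09|
  joints [ 0.17  0.39 -0.68  2.15  0.38  0.72  0.19]
t=3.90 pos [0.4365 0.1365 0.062 ] az 54.7 zdir [ 0.004  0.002 -1.   ] F [ 4.6  2.  -1. ] open 0.0088
  REL t [ 37.1 -58.2  -0. ] |69|  r [ 0.002 -0.004  0.45 ] |0.45|
  joints [ 0.17  0.39 -0.68  2.15  0.38  0.72  0.19]
[ 3.99530354e-01 -8.26006684e-01  6.05155305e-04]
```

Call:
apply_moves(
  moves=[
    {"tx":5.7,"ty":-12.8,"tz":0,"rx":0,"ry":0,"rz":0.09},
    {"tx":12.5,"ty":-25,"tz":0,"rx":0,"ry":0,"rz":0.18},
    {"tx":20.5,"ty":-36.6,"tz":0,"rx":0,"ry":0,"rz":0.27},
    {"tx":29.4,"ty":-47.4,"tz":0,"rx":0,"ry":0,"rz":0.36},
    {"tx":38.5,"ty":-57.6,"tz":0,"rx":0,"ry":0,"rz":0.45},
  ],
)

```text
time_s: 4.32
ee_pos: [0.4134, 0.2018, 0.062]
orientation: [0.968, 0.25, 0.004, -0.001]
ft_force: [10.9, 1.0, -5.8]
opening: 0.0085
```

```bash
python3 door.py .09 .45
```

```text
door~ 0.9444380316465194 err from arc mm [2.9 1.6]
t=4.32 pos [0.4134 0.2018 0.062 ] az 28.9 zdir [ 0.007  0.004 -1.   ] F [10.9  1.  -5.8] open 0.0085
  REL t [  2.4 -12.8   0. ] |13|  r [ 0.    -0.008  0.09 ] |0.09|
  joints [-0.06  0.37 -0.59  2.15  0.32  0.7  -0.35]
t=4.32 pos [0.4134 0.2018 0.062 ] az 28.9 zdir [ 0.007  0.004 -1.   ] F [10.9  1.  -5.8] open 0.0085
  REL t [ 35.9 -57.4   0.3] |68|  r [-0.001 -0.008  0.45 ] |0.45|
  joints [-0.06  0.37 -0.59  2.15  0.32  0.7  -0.35]
[ 0.17924765 -2.20104985  0.13188553]
```

Call:
apply_moves(
  moves=[
    {"tx":7,"ty":-12.8,"tz":0,"rx":0,"ry":0,"rz":0.09},
    {"tx":14.5,"ty":-25,"tz":0,"rx":0,"ry":0,"rz":0.18},
    {"tx":22.5,"ty":-36.6,"tz":0,"rx":0,"ry":0,"rz":0.27},
    {"tx":31.4,"ty":-47.4,"tz":0,"rx":0,"ry":0,"rz":0.36},
    {"tx":41.2,"ty":-57.4,"tz":0,"rx":0,"ry":0,"rz":0.45},
  ],
)

```text
time_s: 4.73
ee_pos: [0.4206, 0.2708, 0.062]
orientation: [1.0, 0.027, 0.002, -0.0]
ft_force: [7.1, -2.6, 2.0]
opening: 0.0081
```

```bash
python3 door.py .09 .2
```

```text
door~ 1.3946467583940305 err from arc mm [3.5 1.3]
t=4.73 pos [0.4206 0.2708 0.062 ] az 3.1 zdir [ 0.005  0.001 -1.   ] F [ 7.1 -2.6  2. ] open 0.0081
  REL t [  2.1 -11.7   0. ] |12|  r [-0.001 -0.005  0.09 ] |0.09|
  joints [-0.27  0.41 -0.47  2.06  0.28  0.73 -0.87]
t=4.73 pos [0.4206 0.2708 0.062 ] az 3.1 zdir [ 0.005  0.001 -1.   ] F [ 7.1 -2.6  2. ] open 0.0081
  REL t [ 10.6 -26.6   0.1] |29|  r [-0.001 -0.005  0.2  ] |0.20|
  joints [-0.27  0.41 -0.47  2.06  0.28  0.73 -0.87]
[-0.47323306 -1.31531078  0.10527156]
```

Call:
apply_moves(
  moves=[
    {"tx":6.5,"ty":-12.8,"tz":0,"rx":0,"ry":0,"rz":0.09},
    {"tx":13.5,"ty":-25,"tz":0,"rx":0,"ry":0,"rz":0.18},
    {"tx":18.5,"ty":-32,"tz":0,"rx":0,"ry":0,"rz":0.23},
    {"tx":18.5,"ty":-32,"tz":0,"rx":0,"ry":0,"rz":0.23},
  ],
)

```text
time_s: 5.07
ee_pos: [0.437, 0.3049, 0.062]
orientation: [0.996, -0.086, 0.002, -0.001]
ft_force: [2.9, -1.7, 5.6]
opening: 0.0083
```

```bash
python3 door.py 0
```

```text
door~ 1.6207109159989432 err from arc mm [5.1 3.5]
t=5.07 pos [0.437  0.3049 0.062 ] az -9.8 zdir [ 0.004  0.002 -1.   ] F [ 2.9 -1.7  5.6] open 0.0083
  REL t [-4.5  4.3 -0. ] |6|  r [-0.003 -0.004  0.   ] |0.00|
  joints [-0.36  0.45 -0.41  1.99  0.26  0.75 -1.1 ]
[-0.27197955 -0.63623983  0.05273566]
```

Door about 1.6 rad. Release and rise.

Call:
apply_moves(
  moves=[
    {"tx":0,"ty":0,"tz":0,"rx":0,"ry":0,"rz":0},
    {"tx":0,"ty":0,"tz":0,"rx":0,"ry":0,"rz":0},
    {"tx":0,"ty":0,"tz":0,"rx":0,"ry":0,"rz":0},
    {"tx":0,"ty":0,"tz":0,"rx":0,"ry":0,"rz":0},
  ],
  hand=1,
)

```text
time_s: 5.4
ee_pos: [0.4337, 0.3025, 0.0606]
orientation: [0.996, -0.085, -0.001, 0.0]
ft_force: [0.0, 0.5, -0.3]
opening: 0.057
```

Call:
apply_moves(
  moves=[
    {"tx":0,"ty":0,"tz":-20,"rx":0,"ry":0,"rz":0},
    {"tx":0,"ty":0,"tz":-50,"rx":0,"ry":0,"rz":0},
    {"tx":0,"ty":0,"tz":-90,"rx":0,"ry":0,"rz":0},
    {"tx":0,"ty":0,"tz":-130,"rx":0,"ry":0,"rz":0},
    {"tx":0,"ty":0,"tz":-160,"rx":0,"ry":0,"rz":0},
  ],
)

```text
time_s: 5.82
ee_pos: [0.4345, 0.3035, 0.2239]
orientation: [0.996, -0.085, 0.001, -0.001]
ft_force: [0.6, 0.4, 0.0]
opening: 0.0854
```

```bash
python3 - <<'E'
from h import *
rel([.50,.12,.26],Rdown(-9.8))
d=snapshot("top");np.savez("t2.npz",**d);crop(d,"t3",90,90,300,260,3.8,1.8)
E
```

```text
t=5.82 pos [0.4345 0.3035 0.2239] az -9.8 zdir [ 0.002  0.001 -1.   ] F [0.6 0.4 0. ] open 0.0854
  REL t [ 95.7 169.7 -36.2] |198|  r [-0.002 -0.001  0.001] |0.00|
  joints [-0.29  0.25 -0.47  1.83  0.13  1.09 -0.98]
```

View pics/t3.png

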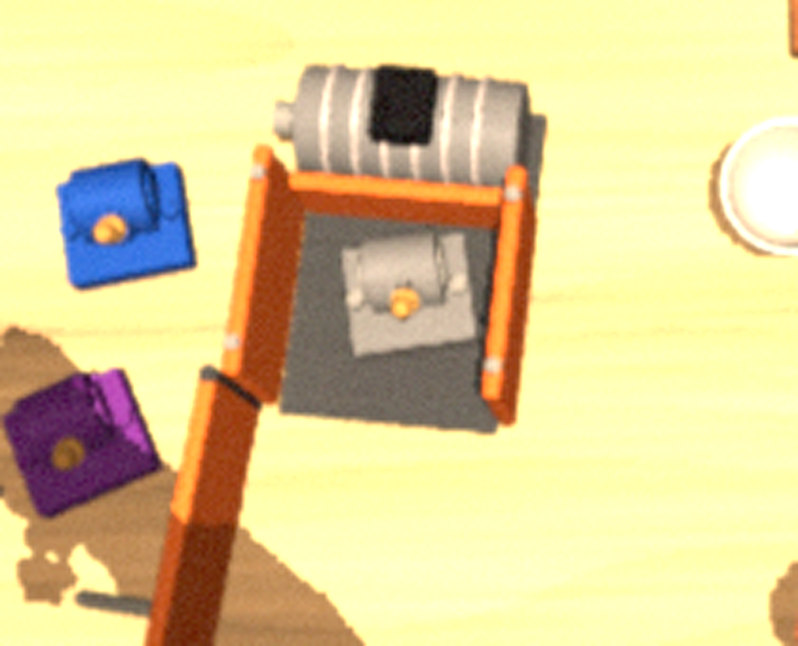

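```bash
python3 - <<'E'
from h import *
s=state();d=dict(np.load("w2.npz"))
# rel cam transform from current state
d=snapshot("wrist")
s=state()
M0=R.from_quat(s["orientation"]).as_matrix()
Tc=M0.T@(np.array(d["origin"])-s["ee_pos"]);Rc=M0.T@R.from_quat(d["orientation"]).as_matrix()
print(Tc,-Rc[:,2])
np.savez("wcam.npz",T=Tc,R=Rc,mtx=d["mtx"])
def view(p,az):
    M=Rdown(az);return dict(mtx=d["mtx"],origin=np.array(p)+M@Tc,orientation=R.from_matrix(M@Rc).as_quat())
for az in(-10,-40,-60,-90):
  for p in [(.5,.1,.24),(.52,.06,.2),(.55,.1,.2),(.6,.05,.2),(.62,.1,.2),(.62,.05,.2),(.62,0,.2),(.58,.0,.2)]:
    print(az,p,np.round(proj(view(p,az),[.621,.114,.068])[0]),np.round(view(p,az)["origin"],3))
E
```

```text
[ 0.00043074 -0.06821307 -0.1729735 ] [0.00184479 0.27209046 0.96226991]
-10 (0.5, 0.1, 0.24) [347. 137.] [0.512 0.167 0.413]
-10 (0.52, 0.06, 0.2) [337. 106.] [0.532 0.127 0.373]
-10 (0.55, 0.1, 0.2) [313. 149.] [0.562 0.167 0.373]
-10 (0.6, 0.05, 0.2) [259. 110.] [0.612 0.117 0.373]
-10 (0.62, 0.1, 0.2) [249. 160.] [0.632 0.167 0.373]
-10 (0.62, 0.05, 0.2) [240. 113.] [0.632 0.117 0.373]
-10 (0.62, 0, 0.2) [231.  62.] [0.632 0.067 0.373]
-10 (0.58, 0.0, 0.2) [271.  54.] [0.592 0.067 0.373]
-40 (0.5, 0.1, 0.24) [323.  90.] [0.544 0.152 0.413]
-40 (0.52, 0.06, 0.2) [293.  69.] [0.564 0.112 0.373]
-40 (0.55, 0.1, 0.2) [294. 120.] [0.594 0.152 0.373]
-40 (0.6, 0.05, 0.2) [226. 114.] [0.644 0.102 0.373]
-40 (0.62, 0.1, 0.2) [243. 163.] [0.664 0.152 0.373]
-40 (0.62, 0.05, 0.2) [212. 127.] [0.664 0.102 0.373]
-40 (0.62, 0, 0.2) [179.  88.] [0.664 0.052 0.373]
-40 (0.58, 0.0, 0.2) [208.  61.] [0.624 0.052 0.373]
-60 (0.5, 0.1, 0.24) [293.  68.] [0.559 0.134 0.413]
-60 (0.52, 0.06, 0.2) [254.  60.] [0.579 0.094 0.373]
-60 (0.55, 0.1, 0.2) [273. 108.] [0.609 0.134 0.373]
-60 (0.6, 0.05, 0.2) [207. 126.] [0.659 0.084 0.373]
-60 (0.62, 0.1, 0.2) [239. 166.] [0.679 0.134 0.373]
-60 (0.62, 0.05, 0.2) [199. 143.] [0.679 0.084 0.373]
-60 (0.62, 0, 0.2) [156. 119.] [0.679 0.034 0.373]
-60 (0.58, 0.0, 0.2) [173.  83.] [0.639 0.034 0.373]
-90 (0.5, 0.1, 0.24) [238.  59.] [0.568 0.1   0.413]
-90 (0.52, 0.06, 0.2) [196.  74.] [0.588 0.06  0.373]
-90 (0.55, 0.1, 0.2) [237. 106.] [0.618 0.1   0.373]
-90 (0.6, 0.05, 0.2) [191. 154.] [0.668 0.05  0.373]
-90 (0.62, 0.1, 0.2) [237. 172.] [0.688 0.1   0.373]
-90 (0.62, 0.05, 0.2) [192. 172.] [0.688 0.05  0.373]
-90 (0.62, 0, 0.2) [146. 172.] [ 0.688 -0.     0.373]
-90 (0.58, 0.0, 0.2) [142. 135.] [ 0.648 -0.     0.373]
```

```bash
python3 - <<'E'
from h import *
rel([.56,.115,.17],Rdown(-30))
E
```

```text
t=5.92 pos [0.4368 0.3055 0.2265] az -9.8 zdir [ 0.009  0.006 -1.   ] F [ 1.1  0.6 -0.1] open 0.0852
  REL t [153.4 167.2  56.5] |234|  r [-0.009 -0.006  0.353] |0.35|
  joints [-0.29  0.25 -0.47  1.83  0.13  1.09 -0.98]
```

Call:
apply_moves(
  moves=[
    {"tx":26,"ty":28,"tz":5,"rx":0,"ry":0,"rz":0.07},
    {"tx":52,"ty":57,"tz":14,"rx":0,"ry":0,"rz":0.14},
    {"tx":78,"ty":85,"tz":25,"rx":0,"ry":0,"rz":0.21},
    {"tx":104,"ty":113,"tz":38,"rx":0,"ry":0,"rz":0.28},
    {"tx":125,"ty":136,"tz":47,"rx":0,"ry":0,"rz":0.35},
  ],
)

```text
time_s: 6.33
ee_pos: [0.5346, 0.1443, 0.1718]
orientation: [0.966, -0.26, -0.001, 0.001]
ft_force: [0.1, -0.5, 0.4]
opening: 0.0855
```

Call:
apply_moves(
  moves=[
    {"tx":12,"ty":35,"tz":7,"rx":0,"ry":0,"rz":0},
    {"tx":16,"ty":42,"tz":10,"rx":0,"ry":0,"rz":0},
    {"tx":16,"ty":42,"tz":10,"rx":0,"ry":0,"rz":0},
  ],
)

```text
time_s: 6.58
ee_pos: [0.526, 0.0992, 0.1618]
orientation: [0.966, -0.26, -0.002, 0.002]
ft_force: [-0.3, -0.2, -0.9]
opening: 0.0855
```

```bash
python3 - <<'E'
from h import *
d=snapshot("wrist");np.savez("w4.npz",**d)
rel([.57,.03,.17],Rdown(-55))
print(proj(d,[.621,.114,.068]))
crop(d,"w4c",200,40,380,230,4,1.6)
E
```

```text
t=6.63 pos [0.5266 0.1024 0.1628] az -30.0 zdir [-0.003 -0.    -1.   ] F [ 0.4  0.4 -0. ] open 0.0853
  REL t [73.8 41.  -7.3] |85|  r [0.002 0.002 0.437] |0.44|
  joints [-0.03  0.31 -0.3   1.89  0.11  0.96 -0.9 ]
[[333.47741955 116.25339054]]
```

View pics/w4c.png

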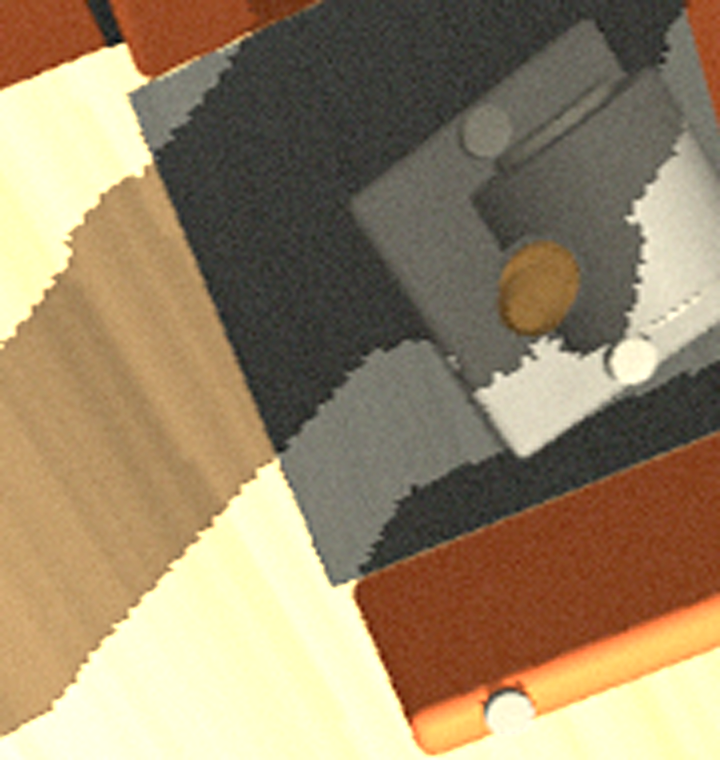

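```bash
python3 - <<'E'
from h import *
d=dict(np.load("w4.npz"))
g=lambda x,y:(200+x/4,40+y/4)
print(d["origin"])
for z in (.015,.03):
    a=onz(d,g(350,205),z);b=onz(d,g(525,458),z);v=b-a;c=onz(d,g(590,22),z)
    print(z,a,b,"len",np.linalg.norm(v),"az",np.degrees(np.arctan2(v[1],v[0])), "side az",np.degrees(np.arctan2(*(c-a)[[1,0]])))
    a=onz(d,g(486,130),z);b=onz(d,g(632,358),z);v=b-a
    print("bolts",a,b,np.linalg.norm(v),np.degrees(np.arctan2(v[1],v[0])))
print("nip",onz(d,(335,111),.068))
# floor plate front corners, housing
a=onz(d,g(130,95),0.004);b=onz(d,g(335,585),.004);v=b-a;print("housing floor front",a,b,np.linalg.norm(v),np.degrees(np.arctan2(v[1],v[0])))
E
```

```text
[0.56170227 0.15810354 0.33135034]
0.015 [0.60212606 0.15264013 0.015     ] [0.61277478 0.06880264 0.015     ] len 0.0845110706372671 az -82.76127079199638 side az 6.3457697646684545
bolts [0.64127167 0.1511494  0.015     ] [0.6499996  0.07895157 0.015     ] 0.07272347720421563 -83.1070074932487
0.03 [0.60020934 0.15289919 0.03      ] [0.61035314 0.07303691 0.03      ] len 0.08050391176118932 az -82.76127079199648 side az 6.34576976466847
bolts [0.63749882 0.15147914 0.03      ] [0.64581292 0.08270462 0.03      ] 0.06927523634085113 -83.10700749324873
nip [0.62415018 0.11743595 0.068     ]
housing floor front [0.56602658 0.20638089 0.004     ] [0.54879737 0.05971774 0.004     ] 0.14767168965184604 -96.70009624486138
```

```bash
cat > ov.py <<'E'
from h import *
def circ(c,ax,off,r):
    ax=ax/np.linalg.norm(ax);u=np.cross(ax,[0,1,0]);u/=np.linalg.norm(u);v=np.cross(ax,u)
    t=np.linspace(0,2*np.pi,40)
    return c+ax*off+r*(np.cos(t)[:,None]*u+np.sin(t)[:,None]*v)
def axis(az,tilt=25):
    a=np.radians(az);t=np.radians(tilt);return np.array([np.sin(t)*np.cos(a),np.sin(t)*np.sin(a),np.cos(t)])
def overlay(d,c,az,name,k=8,hw=40,gain=2,rings=((0,4.5),(-6,8),(-20,9)),tilt=25):
    uv0=proj(d,c)[0];x0,y0=(uv0-hw).astype(int);
    im=d["frame"][max(y0,0):y0+2*hw,max(x0,0):x0+2*hw];x0=max(x0,0);y0=max(y0,0)
    im=cv2.resize(im,None,fx=k,fy=k,interpolation=cv2.INTER_NEAREST);im=np.clip(im*float(gain),0,255).astype(np.uint8)
    out=[im.copy()]
    for j,a in enumerate(np.atleast_1d(az)):
        o=im.copy()
        for (of,r),col in zip(rings,((0,0,255),(0,255,0),(255,0,255))):
            p=(proj(d,circ(np.array(c),axis(a,tilt),of/1000,r/1000))-[x0,y0]+.5)*k
            cv2.polylines(o,[p.astype(np.int32)],True,col,1)
        out.append(o)
    cv2.imwrite(f"pics/{name}.png",np.hstack(out[1:])) if len(out)>2 else cv2.imwrite(f"pics/{name}.png",out[1])
E
python3 - <<'E'
from ov import *
d=dict(np.load("w2.npz"));overlay(d,[.622,.116,.068],[187,173.3],"ov2",k=10,hw=20)
d=dict(np.load("w4.npz"));overlay(d,[.6235,.117,.068],[187,173.3],"ov4",k=10,hw=20)
E
```

```text
(no output)
```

View pics/ov2.png

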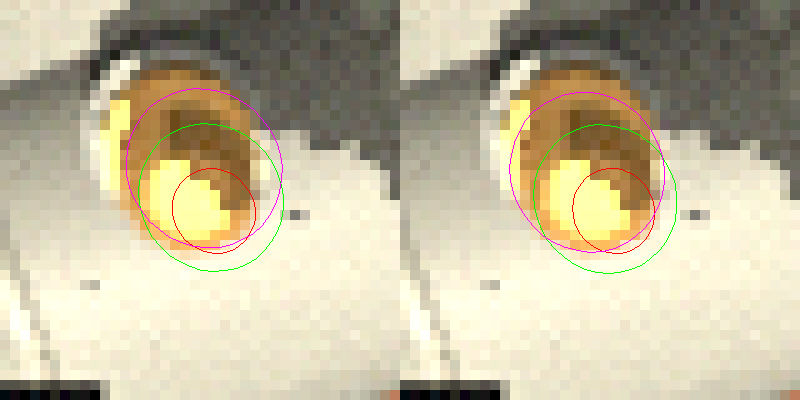

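View pics/ov4.png

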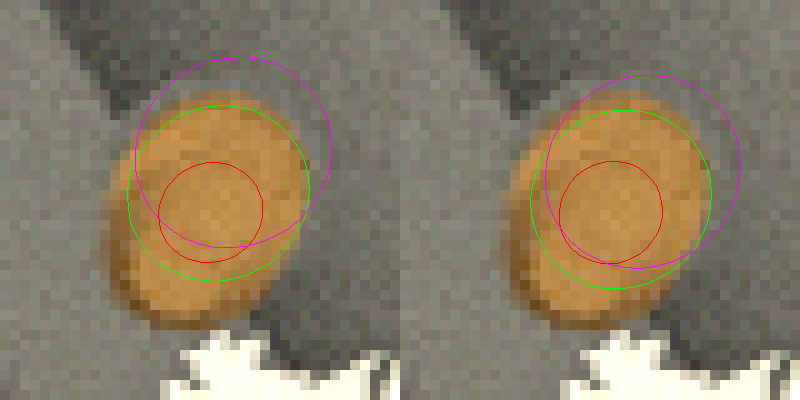

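Call:
apply_moves(
  moves=[
    {"tx":25,"ty":14,"tz":-2,"rx":0,"ry":0,"rz":0.12},
    {"tx":50,"ty":28,"tz":-5,"rx":0,"ry":0,"rz":0.24},
    {"tx":74,"ty":41,"tz":-7,"rx":0,"ry":0,"rz":0.36},
    {"tx":74,"ty":41,"tz":-7,"rx":0,"ry":0,"rz":0.44},
    {"tx":74,"ty":41,"tz":-7,"rx":0,"ry":0,"rz":0.44},
  ],
)

```text
time_s: 7.05
ee_pos: [0.5722, 0.0321, 0.1712]
orientation: [0.887, -0.463, 0.0, -0.0]
ft_force: [0.3, 0.6, 0.8]
opening: 0.0855
```

```bash
python3 - <<'E'
from ov import *
d=snapshot("wrist");np.savez("w5.npz",**d)
rel([.57,.03,.17],Rdown(-55))
print(d["origin"],proj(d,[.623,.116,.068]))
overlay(d,[.6235,.117,.068],[187,173.3],"ov5",k=10,hw=20)
u=proj(d,[.623,.116,.068])[0].astype(int)
crop(d,"w5c",max(u[0]-80,0),max(u[1]-70,0),u[0]+80,u[1]+70,5,1.6)
E
```

```text
t=7.10 pos [0.5714 0.0335 0.1711] az -54.8 zdir [ 0.     0.001 -1.   ] F [-0.1  0.2 -0.6] open 0.0854
  REL t [2.  3.2 1.1] |4|  r [-0.001  0.001  0.003] |0.00|
  joints [ 0.01  0.34 -0.18  1.81  0.07  0.99 -1.15]
[0.62898918 0.07008742 0.34115664] [[205.71291587  83.91336723]]
```

View pics/ov5.png

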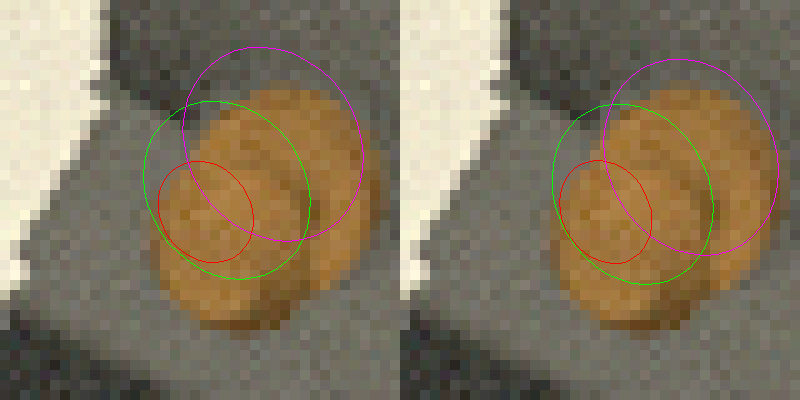

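View pics/w5c.png

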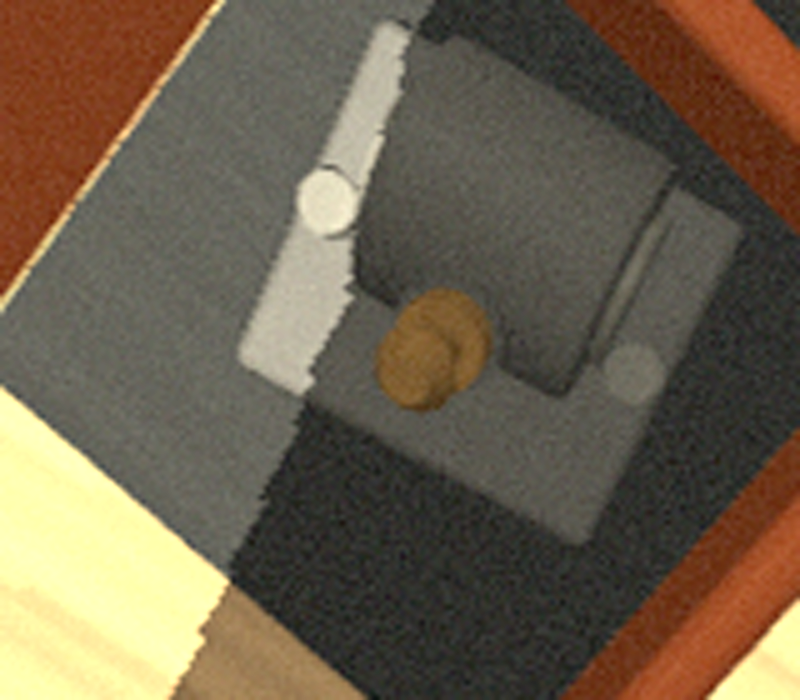

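```bash
cat > fit.py <<'E'
from ov import *
from scipy.optimize import differential_evolution, minimize
K=6;HW=24
views=[]
names=["w4","w5"]
import sys
for n in names:
    d=dict(np.load(n+".npz"));uv=proj(d,[.623,.117,.068])[0];x0,y0=(uv-HW).astype(int)
    im=d["frame"][y0:y0+2*HW,x0:x0+2*HW];im=cv2.resize(im,None,fx=K,fy=K,interpolation=cv2.INTER_CUBIC)
    h=cv2.cvtColor(im,cv2.COLOR_BGR2HSV);m=((h[...,0]>8)&(h[...,0]<30)&(h[...,1]>120)&(h[...,2]>25)).astype(np.uint8)
    m=cv2.morphologyEx(cv2.morphologyEx(m,cv2.MORPH_OPEN,np.ones((7,7))),cv2.MORPH_CLOSE,np.ones((9,9)))
    nl,lab,st,ce=cv2.connectedComponentsWithStats(m)
    i=1+np.argmin(np.linalg.norm(ce[1:]-HW*K,axis=1)-st[1:,4]*.02);m=(lab==i).astype(np.uint8)
    views.append((d,x0,y0,m,im));print(n,m.sum()/K/K)
def render(d,x0,y0,c,ax,Lb,sh):
    o=np.zeros((2*HW*K,2*HW*K),np.uint8)
    for grp in (((0,4.5),(-6,8),(-7.5,8)),((-7.5,4.5),(-20,4.5)),((-20,9),(-20-Lb,9))):
        P=np.vstack([circ(c,ax,of/1000,r/1000) for of,r in grp]);p=(proj(d,P)-[x0,y0]+.5+sh)*K
        cv2.fillConvexPoly(o,cv2.convexHull(p.astype(np.float32)).astype(np.int32),1)
    return o
def cost(q,ret=False):
    c=np.array([q[0],q[1],.068]);ax=axis(q[2],q[3]);e=0;ims=[]
    for i,(d,x0,y0,m,im) in enumerate(views):
        sh=np.zeros(2) if i==0 else q[5+2*(i-1):7+2*(i-1)]
        o=render(d,x0,y0,c,ax,q[4],sh);e+=(o^m).sum()/m.sum()
        if ret:
            z=im.copy();cv2.drawContours(z,cv2.findContours(o,0,1)[0],-1,(0,0,255),1);cv2.drawContours(z,cv2.findContours(m,0,1)[0],-1,(0,255,0),1);ims.append(z)
    return (e,np.hstack(ims)) if ret else e+.002*(((q[3]-25)/1.)**2)+.002*np.sum(np.square(q[5:]))
r=differential_evolution(cost,[(.61,.635),(.105,.128),(150,215),(22,28),(1,10)]+[(-4,4)]*(2*(len(views)-1)),seed=1,maxiter=60,popsize=12)
print(np.round(r.x,4),r.fun)
e,im=cost(r.x,True);print(e);cv2.imwrite("pics/fit.png",cv2.resize(im,None,fx=1.3,fy=1.3))
for a in(165,173.3,180,187,194):
    rr=differential_evolution(lambda q:cost(np.r_[q[:2],a,q[2:]]),[(.61,.635),(.105,.128),(24,26),(1,10)]+[(-4,4)]*(2*(len(views)-1)),seed=1,maxiter=30,popsize=10);print(a,np.round(rr.fun,4),np.round(rr.x,4))
E
python3 fit.py
```

```text
w4 360.6388888888889
w5 403.72222222222223
[ 6.198000e-01  1.143000e-01  1.852141e+02  2.422640e+01  4.735800e+00
  2.585000e-01 -1.329000e-01] 0.08461524178659219
0.08324921430583065
165 0.2899 [ 0.6199  0.117  24.087   4.4463  0.1839 -0.4517]
173.3 0.194 [ 0.6197  0.116  24.3825  4.8998  0.2429 -0.1789]
180 0.1133 [ 0.6196  0.115  24.1698  5.4021  0.1834 -0.1209]
187 0.0877 [ 0.6197  0.1142 24.4693  4.1309  0.5556 -0.1157]
194 0.1202 [ 0.62    0.1134 24.2958  3.9996  0.3692 -0.1118]
```

View pics/fit.png

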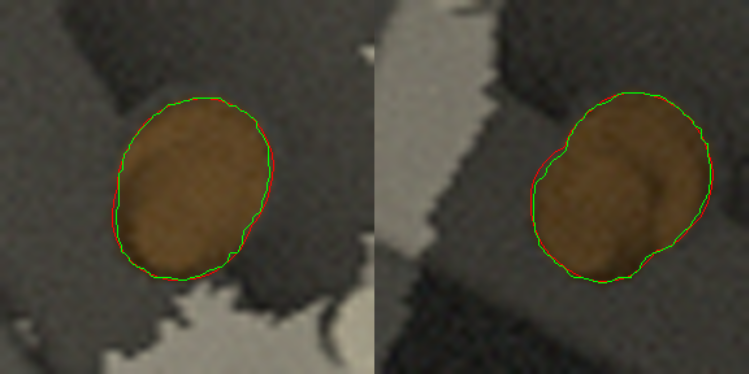

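```bash
python3 - <<'E'
from h import *
rel([.47,-.268,.25],Rdown(-60))
E
```

```text
t=7.10 pos [0.5714 0.0335 0.1711] az -54.8 zdir [ 0.     0.001 -1.   ] F [-0.1  0.2 -0.6] open 0.0854
  REL t [187.9 256.6 -79.3] |328|  r [-0.001  0.001  0.091] |0.09|
  joints [ 0.01  0.34 -0.18  1.81  0.07  0.99 -1.15]
```

Call:
apply_moves(
  moves=[
    {"tx":15,"ty":20,"tz":-25,"rx":0,"ry":0,"rz":0.02},
    {"tx":35,"ty":47,"tz":-45,"rx":0,"ry":0,"rz":0.04},
    {"tx":57,"ty":77,"tz":-60,"rx":0,"ry":0,"rz":0.06},
    {"tx":80,"ty":108,"tz":-70,"rx":0,"ry":0,"rz":0.08},
    {"tx":103,"ty":140,"tz":-79,"rx":0,"ry":0,"rz":0.09},
  ],
)

```text
time_s: 7.52
ee_pos: [0.5157, -0.1316, 0.2512]
orientation: [0.867, -0.498, 0.001, -0.001]
ft_force: [0.5, -0.5, 0.3]
opening: 0.0857
```

```bash
python3 - <<'E'
from h import *
rel([.475,-.268,.25],Rdown(-60))
E
```

```text
t=7.52 pos [ 0.5157 -0.1316  0.2512] az -59.8 zdir [ 0.002  0.001 -1.   ] F [ 0.5 -0.5  0.3] open 0.0857
  REL t [ 97.4 103.8   1.1] |142|  r [-0.002 -0.     0.004] |0.00|
  joints [ 0.24  0.2  -0.08  1.81  0.02  1.13 -0.89]
```

Call:
apply_moves(
  moves=[
    {"tx":26,"ty":28,"tz":0,"rx":0,"ry":0,"rz":0},
    {"tx":52,"ty":56,"tz":0,"rx":0,"ry":0,"rz":0},
    {"tx":76,"ty":81,"tz":0,"rx":0,"ry":0,"rz":0},
    {"tx":94,"ty":100,"tz":1,"rx":0,"ry":0,"rz":0},
    {"tx":94,"ty":100,"tz":1,"rx":0,"ry":0,"rz":0},
  ],
)

```text
time_s: 7.93
ee_pos: [0.4735, -0.2688, 0.2489]
orientation: [0.864, -0.503, 0.0, 0.001]
ft_force: [-0.1, -0.3, 0.8]
opening: 0.0854
```

```bash
python3 - <<'E'
from ov import *
d=snapshot("wrist");np.savez("w6.npz",**d);cv2.imwrite("pics/w6.png",d["frame"])
rel([.475,-.268,.25],Rdown(-60))
print(d["origin"])
for z in(.155,.101):print(proj(d,[.484,-.268,z]))
im=d["frame"].copy()
for of,r in((.06,.014),(.006,.023),(0,.0425)):
    p=proj(d,circ(np.array([.484,-.267,.095]),np.array([0,0,1.]),of,r));cv2.polylines(im,[np.round(p*8).astype(np.int32)],True,(0,255,0),1,cv2.LINE_AA,3)
cv2.imwrite("pics/w6o.png",cv2.resize(np.clip(im[40:340,110:420]*1.6,0,255).astype(np.uint8),None,fx=2.5,fy=2))
E
```

```text
t=7.98 pos [ 0.4749 -0.2654  0.2488] az -60.2 zdir [-0. -0. -1.] F [0.3 1.  0.8] open 0.0859
  REL t [ 2.3  1.2 -1.2] |3|  r [ 0.     0.    -0.004] |0.00|
  joints [ 0.42  0.22  0.01  1.79 -0.    1.14 -0.62]
[ 0.53403725 -0.23572584  0.41868043]
[[254.21741987 172.51722515]]
[[253.63856928 162.02205563]]
```

View pics/w6o.png

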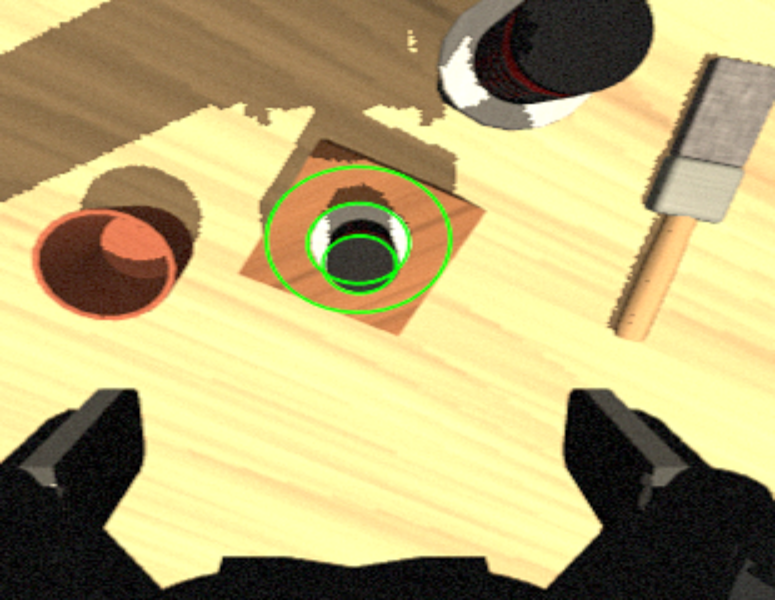

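```bash
python3 - <<'E'
from ov import *
rel([.484,-.267,.17],Rdown(-60))
rel([.484,-.267,.103],Rdown(-60))
E
```

```text
t=7.98 pos [ 0.4749 -0.2654  0.2488] az -60.2 zdir [-0. -0. -1.] F [0.3 1.  0.8] open 0.0859
  REL t [ 5.9 -7.1 78.8] |79|  r [ 0.     0.    -0.004] |0.00|
  joints [ 0.42  0.22  0.01  1.79 -0.    1.14 -0.62]
t=7.98 pos [ 0.4749 -0.2654  0.2488] az -60.2 zdir [-0. -0. -1.] F [0.3 1.  0.8] open 0.0859
  REL t [  5.9  -7.2 145.8] |146|  r [ 0.     0.    -0.004] |0.00|
  joints [ 0.42  0.22  0.01  1.79 -0.    1.14 -0.62]
```

Call:
apply_moves(
  moves=[
    {"tx":6,"ty":-7,"tz":20,"rx":0,"ry":0,"rz":0},
    {"tx":6,"ty":-7,"tz":45,"rx":0,"ry":0,"rz":0},
    {"tx":6,"ty":-7,"tz":70,"rx":0,"ry":0,"rz":0},
    {"tx":6,"ty":-7,"tz":78,"rx":0,"ry":0,"rz":0},
    {"tx":6,"ty":-7,"tz":78,"rx":0,"ry":0,"rz":0},
  ],
  hand=1,
)

```text
time_s: 8.4
ee_pos: [0.4841, -0.2629, 0.1688]
orientation: [0.866, -0.499, -0.003, -0.0]
ft_force: [0.4, 1.0, -0.1]
opening: 0.0854
```

```bash
python3 - <<'E'
from ov import *
d=snapshot("wrist");np.savez("w7.npz",**d)
rel([.484,-.267,.103],Rdown(-60))
im=d["frame"].copy()
for of,r in((.06,.014),(.006,.023)):
    p=proj(d,circ(np.array([.484,-.267,.095]),np.array([0,0,1.]),of,r));cv2.polylines(im,[np.round(p*8).astype(np.int32)],True,(0,255,0),1,cv2.LINE_AA,3)
cv2.imwrite("pics/w7o.png",cv2.resize(np.clip(im[100:384,100:410]*1.8,0,255).astype(np.uint8),None,fx=2.5,fy=2))
E
```

```text
t=8.45 pos [ 0.4852 -0.2641  0.1707] az -60.0 zdir [-0.001  0.001 -1.   ] F [0.5 0.3 0.8] open 0.0856
  REL t [ 2.   2.4 67.7] |68|  r [0.    0.002 0.   ] |0.00|
  joints [ 0.42  0.3   0.    1.87 -0.    0.97 -0.62]
```

View pics/w7o.png

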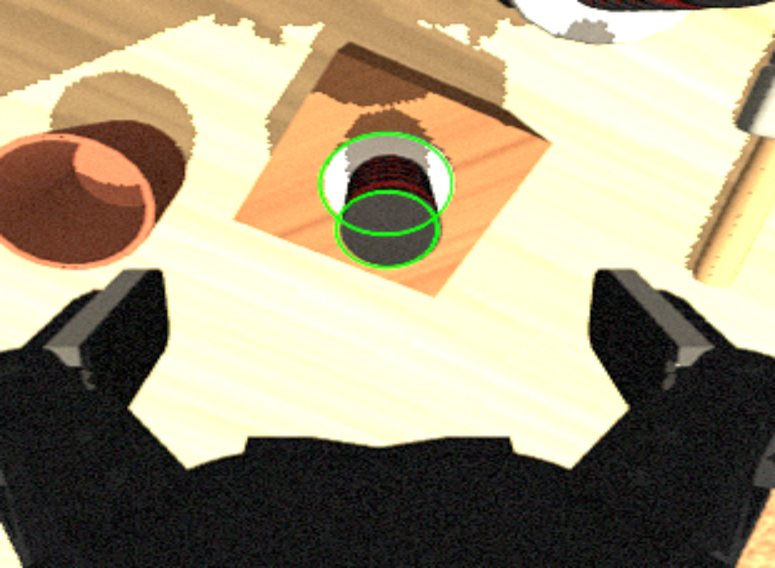

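Call:
apply_moves(
  moves=[
    {"tx":2,"ty":2.4,"tz":20,"rx":0,"ry":0,"rz":0},
    {"tx":2,"ty":2.4,"tz":42,"rx":0,"ry":0,"rz":0},
    {"tx":2,"ty":2.4,"tz":60,"rx":0,"ry":0,"rz":0},
    {"tx":2,"ty":2.4,"tz":67,"rx":0,"ry":0,"rz":0},
    {"tx":2,"ty":2.4,"tz":67,"rx":0,"ry":0,"rz":0},
  ],
)

```text
time_s: 8.87
ee_pos: [0.4838, -0.2685, 0.1039]
orientation: [0.865, -0.501, -0.0, -0.0]
ft_force: [0.3, -0.3, -0.1]
opening: 0.0852
```

```bash
python3 - <<'E'
from ov import *
rel([.484,-.267,.103],Rdown(-60))
E
```

```text
t=8.87 pos [ 0.4838 -0.2685  0.1039] az -60.1 zdir [-0.001  0.001 -1.   ] F [ 0.3 -0.3 -0.1] open 0.0852
  REL t [-1.2 -1.   0.9] |2|  r [ 0.     0.001 -0.002] |0.00|
  joints [ 0.43  0.38  0.    1.93 -0.    0.83 -0.62]
```

Call:
apply_moves(
  moves=[
    {"tx":-1,"ty":-1,"tz":0,"rx":0,"ry":0,"rz":0},
    {"tx":-1,"ty":-1,"tz":0,"rx":0,"ry":0,"rz":0},
    {"tx":-1,"ty":-1,"tz":0,"rx":0,"ry":0,"rz":0},
    {"tx":-1,"ty":-1,"tz":0,"rx":0,"ry":0,"rz":0},
    {"tx":-1,"ty":-1,"tz":0,"rx":0,"ry":0,"rz":0},
  ],
  hand=-1,
)

```text
time_s: 9.28
ee_pos: [0.4841, -0.2677, 0.1049]
orientation: [0.865, -0.502, 0.0, -0.0]
ft_force: [-5.0, 5.0, 11.0]
opening: 0.0261
```

Call:
apply_moves(
  moves=[
    {"tx":0,"ty":0,"tz":0,"rx":0,"ry":0,"rz":0},
    {"tx":0,"ty":0,"tz":0,"rx":0,"ry":0,"rz":0},
    {"tx":0,"ty":0,"tz":0,"rx":0,"ry":0,"rz":0},
    {"tx":0,"ty":0,"tz":0,"rx":0,"ry":0,"rz":0},
  ],
)

```text
time_s: 9.62
ee_pos: [0.4841, -0.2677, 0.105]
orientation: [0.865, -0.502, 0.0, -0.0]
ft_force: [-1.4, 1.7, 5.4]
opening: 0.0262
```

```bash
python3 - <<'E'
from ov import *
rel([.484,-.267,.23],Rdown(-60))
E
```

```text
t=9.62 pos [ 0.4841 -0.2677  0.105 ] az -60.2 zdir [ 0.001  0.    -1.   ] F [-1.4  1.7  5.4] open 0.0262
  REL t [  -0.7   -0.3 -125. ] |125|  r [-0.001 -0.    -0.004] |0.00|
  joints [ 0.43  0.38  0.    1.93 -0.    0.83 -0.62]
```

Call:
apply_moves(
  moves=[
    {"tx":0,"ty":0,"tz":-15,"rx":0,"ry":0,"rz":0},
    {"tx":0,"ty":0,"tz":-40,"rx":0,"ry":0,"rz":0},
    {"tx":0,"ty":0,"tz":-70,"rx":0,"ry":0,"rz":0},
    {"tx":0,"ty":0,"tz":-105,"rx":0,"ry":0,"rz":0},
    {"tx":0,"ty":0,"tz":-135,"rx":0,"ry":0,"rz":0},
  ],
)

```text
time_s: 10.03
ee_pos: [0.4832, -0.2678, 0.24]
orientation: [0.865, -0.502, -0.001, 0.0]
ft_force: [0.9, -0.5, -4.7]
opening: 0.0263
```

Call:
apply_moves(
  moves=[
    {"tx":0,"ty":0,"tz":-10,"rx":0,"ry":0,"rz":0},
    {"tx":0,"ty":0,"tz":-15,"rx":0,"ry":0,"rz":0},
    {"tx":0,"ty":0,"tz":-15,"rx":0,"ry":0,"rz":0},
  ],
)

```text
time_s: 10.28
ee_pos: [0.4834, -0.2678, 0.2534]
orientation: [0.865, -0.502, -0.0, 0.0]
ft_force: [0.1, -0.0, -4.6]
opening: 0.0259
```

```bash
python3 - <<'E'
from ov import *
rel([.484,-.267,.25],Rdown(-60))
for n in("scene","wrist","top"):
    d=snapshot(n);np.savez(f"g_{n}.npz",**d)
    if n=="scene":
        crop(d,"gs",120,110,300,270,4,1.6)
    if n=="wrist": crop(d,"gw",130,100,400,384,2,1.6)
E
```

```text
t=10.28 pos [ 0.4834 -0.2678  0.2534] az -60.2 zdir [-0.001  0.    -1.   ] F [ 0.1 -0.  -4.6] open 0.0259
  REL t [-0.4 -0.9  3.4] |4|  r [ 0.     0.001 -0.004] |0.00|
  joints [ 0.42  0.23  0.01  1.76 -0.    1.15 -0.62]
```

View pics/gs.png

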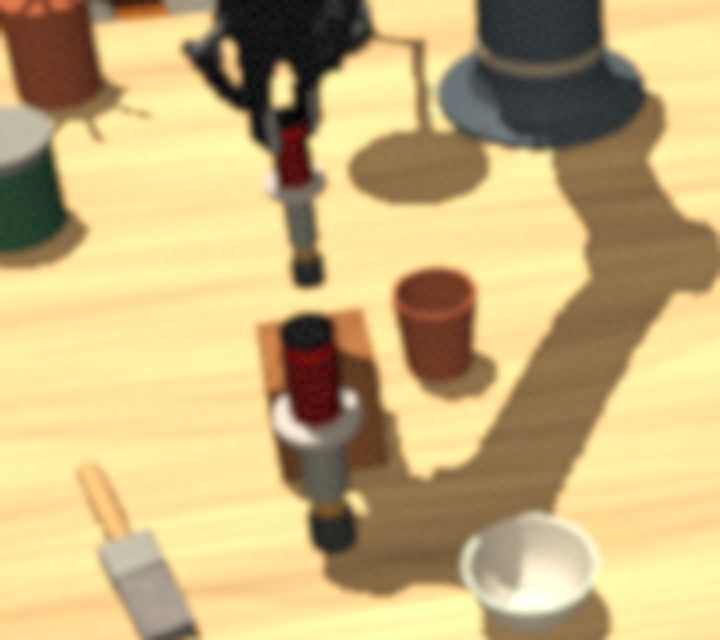

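View pics/gw.png

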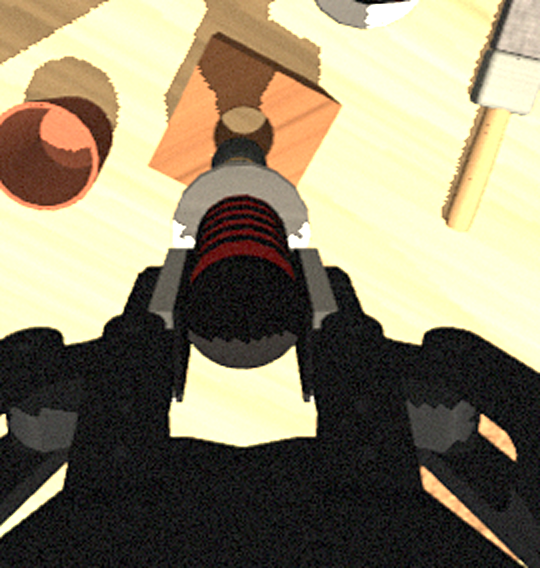

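```bash
cat > gov.py <<'E'
from ov import *
def gunov(d,tcp,M,off,dx=0,dy=0,tx=0,ty=0,name="go",k=3,box=(150,90,350,330),gain=1.8,nose=0):
    """gun origin at tcp + off along tool z..., axis -toolz tilted tx,ty"""
    ax=-(M@R.from_rotvec([tx,ty,0]).apply([0,0,1.]))
    o=np.array(tcp)+M@np.array([dx,dy,0])-ax*off
    im=d["frame"].copy();x0,y0,x1,y1=box
    im=cv2.resize(im[y0:y1,x0:x1],None,fx=k,fy=k,interpolation=cv2.INTER_CUBIC);im=np.clip(im*float(gain),0,255).astype(np.uint8)
    for of,r,c in((60,14,(0,255,0)),(6,23,(0,255,0)),(0,23,(255,255,0)),(-48,12,(255,0,255)),(-61+nose,13.5,(255,0,0)),(-85+nose,13.5,(0,0,255))):
        p=(proj(d,circ(o,ax,of/1000,r/1000))-[x0,y0]+.5)*k;cv2.polylines(im,[np.round(p*8).astype(np.int32)],True,c,1,cv2.LINE_AA,3)
    cv2.imwrite(f"pics/{name}.png",im);return o,ax
E
python3 - <<'E'
from gov import *
s=state();M=R.from_quat(s["orientation"]).as_matrix()
d=dict(np.load("g_wrist.npz"));print(gunov(d,s["ee_pos"],M,.010,name="go_w",k=3,box=(150,140,350,330)))
d=dict(np.load("g_scene.npz"));gunov(d,s["ee_pos"],M,.010,name="go_s",k=8,box=(160,130,230,190))
d=dict(np.load("g_top.npz"));gunov(d,s["ee_pos"],M,.010,name="go_t",k=8,box=(320,180,400,250))
E
```

```text
(array([ 0.4824444 , -0.2673006 ,  0.24136091]), array([ 0.00451135, -0.00202695,  0.99998777]))
```

View pics/go_w.png

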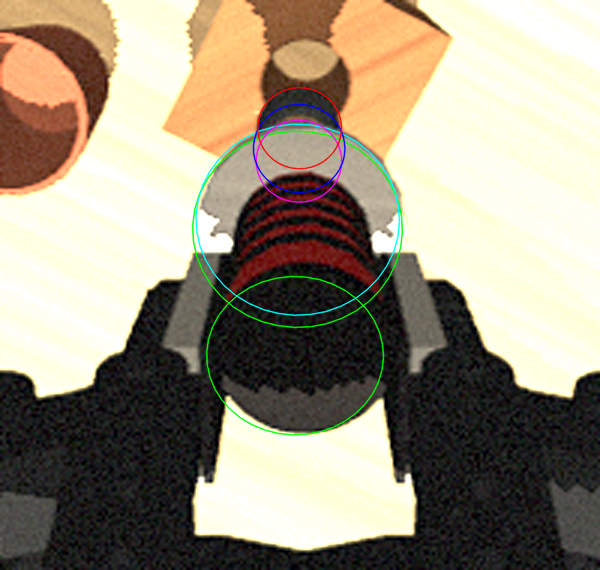

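View pics/go_s.png

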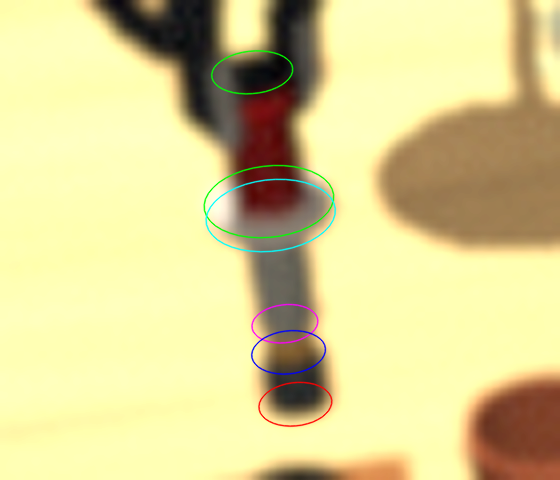

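```bash
cat >> gov.py <<'E'
N0=np.array([.6198,.1143,.068]);NA=axis(186.5)
def Rtool(az):
    a,_=R.align_vectors([-NA],[[0,0,-1.]])
    c=np.cross([0,0,-1.],-NA);ang=np.arcsin(np.linalg.norm(c));return R.from_rotvec(c/np.linalg.norm(c)*ang).as_matrix()@Rdown(az)
E
python3 - <<'E'
from gov import *
M=Rtool(-60);print(M,NA)
pre=N0+NA*.125;print("pre",pre)
rel([.50,-.10,.27],Rdown(-60))
rel([.53,.06,.25],M)
E
```

```text
[[ 0.46288047 -0.78065633  0.41990161]
 [-0.87025464 -0.49027342  0.04784175]
 [ 0.16851864 -0.38756633 -0.90630779]] [-0.41990161 -0.04784175  0.90630779]
pre [0.5673123  0.10831978 0.18128847]
t=10.43 pos [ 0.4825 -0.2673  0.2514] az -60.2 zdir [-0.005  0.002 -1.   ] F [ 0.1  0.2 -5. ] open 0.0260
  REL t [-136.6  -98.3  -18.4] |169|  r [ 0.003  0.004 -0.004] |0.01|
  joints [ 0.42  0.23  0.01  1.77 -0.    1.15 -0.62]
t=10.43 pos [ 0.4825 -0.2673  0.2514] az -60.2 zdir [-0.005  0.002 -1.   ] F [ 0.1  0.2 -5. ] open 0.0260
  REL t [-260.5 -203.8    1.8] |331|  r [ 0.403  0.177 -0.004] |0.44|
  joints [ 0.42  0.23  0.01  1.77 -0.    1.15 -0.62]
```

Call:
apply_moves(
  moves=[
    {"tx":-20,"ty":-15,"tz":-6,"rx":0,"ry":0,"rz":0},
    {"tx":-50,"ty":-36,"tz":-12,"rx":0,"ry":0,"rz":0},
    {"tx":-80,"ty":-57,"tz":-18,"rx":0,"ry":0,"rz":0},
    {"tx":-110,"ty":-78,"tz":-18,"rx":0,"ry":0,"rz":0},
    {"tx":-137,"ty":-98,"tz":-18,"rx":0,"ry":0,"rz":0},
  ],
)

```text
time_s: 10.85
ee_pos: [0.5, -0.098, 0.2705]
orientation: [0.865, -0.501, -0.001, 0.0]
ft_force: [0.5, 0.4, -4.2]
opening: 0.0262
```

```bash
python3 - <<'E'
from gov import *
rel([.53,.05,.26],Rtool(-60))
E
```

```text
t=10.85 pos [ 0.5    -0.098   0.2705] az -60.2 zdir [-0.003  0.001 -1.   ] F [ 0.5  0.4 -4.2] open 0.0262
  REL t [-113.5  -99.6   10.5] |151|  r [ 0.402  0.175 -0.003] |0.44|
  joints [ 0.21  0.15 -0.11  1.82  0.02  1.17 -0.96]
```

Call:
apply_moves(
  moves=[
    {"tx":-23,"ty":-20,"tz":2,"rx":0.08,"ry":0.035,"rz":0},
    {"tx":-46,"ty":-40,"tz":4,"rx":0.16,"ry":0.07,"rz":0},
    {"tx":-69,"ty":-60,"tz":6,"rx":0.24,"ry":0.105,"rz":0},
    {"tx":-92,"ty":-80,"tz":8,"rx":0.32,"ry":0.14,"rz":0},
    {"tx":-114,"ty":-100,"tz":10,"rx":0.4,"ry":0.175,"rz":0},
  ],
)

```text
time_s: 11.27
ee_pos: [0.5294, 0.0495, 0.26]
orientation: [0.845, -0.49, 0.174, -0.128]
ft_force: [1.2, -0.9, -5.2]
opening: 0.0259
```

```bash
python3 - <<'E'
from gov import *
rel(N0+NA*.135,Rtool(-60))
E
```

```text
t=11.27 pos [0.5294 0.0495 0.26  ] az -62.2 zdir [ 0.42   0.046 -0.906] F [ 1.2 -0.9 -5.2] open 0.0259
  REL t [-47.2 -27.8  80. ] |97|  r [ 0.001 -0.002 -0.003] |0.00|
  joints [ 0.06 -0.02 -0.25  2.11  0.05  0.62 -1.28]
```

Call:
apply_moves(
  moves=[
    {"tx":-20,"ty":-10,"tz":5,"rx":0,"ry":0,"rz":0},
    {"tx":-40,"ty":-22,"tz":20,"rx":0,"ry":0,"rz":0},
    {"tx":-47,"ty":-28,"tz":42,"rx":0,"ry":0,"rz":0},
    {"tx":-47,"ty":-28,"tz":65,"rx":0,"ry":0,"rz":0},
    {"tx":-47,"ty":-28,"tz":78,"rx":0,"ry":0,"rz":0},
  ],
)

```text
time_s: 11.68
ee_pos: [0.5618, 0.1068, 0.1895]
orientation: [0.846, -0.489, 0.172, -0.126]
ft_force: [-0.7, -0.5, -4.4]
opening: 0.0262
```

Call:
apply_moves(
  moves=[
    {"tx":0,"ty":0,"tz":2,"rx":0,"ry":0,"rz":0},
    {"tx":0,"ty":0,"tz":2,"rx":0,"ry":0,"rz":0},
  ],
)

```text
time_s: 11.85
ee_pos: [0.5632, 0.1059, 0.1894]
orientation: [0.845, -0.49, 0.172, -0.126]
ft_force: [0.7, -0.7, -2.9]
opening: 0.0258
```

```bash
python3 - <<'E'
from gov import *
rel(N0+NA*.125,Rtool(-60))
s=state();M=R.from_quat(s["orientation"]).as_matrix()
for n,b,k in(("scene",(290,130,400,240),6),("top",(150,90,250,190),6),("wrist",(130,80,390,340),2.3)):
    d=snapshot(n);np.savez(f"p_{n}.npz",**d)
    gunov(d,s["ee_pos"],M,.010,name="p_"+n,k=k,box=b)
E
```

```text
t=11.85 pos [0.5632 0.1059 0.1894] az -62.2 zdir [ 0.415  0.044 -0.909] F [ 0.7 -0.7 -2.9] open 0.0258
  REL t [-1.6 -1.3  9.2] |9|  r [ 0.007 -0.    -0.003] |0.01|
  joints [-0.03  0.14 -0.31  2.11  0.29  0.49 -1.6 ]
```

View pics/p_scene.png

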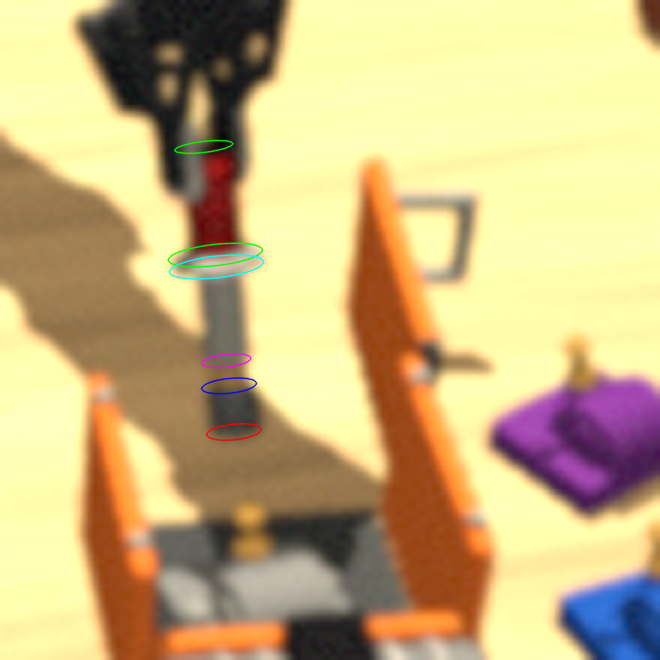

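View pics/p_top.png

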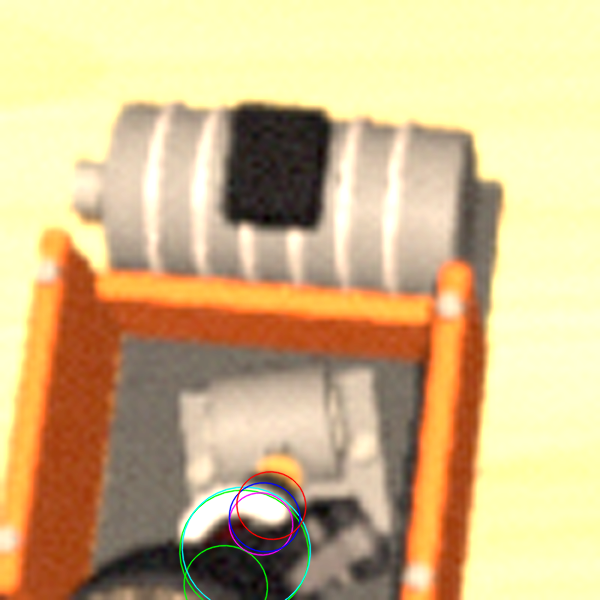

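View pics/p_wrist.png

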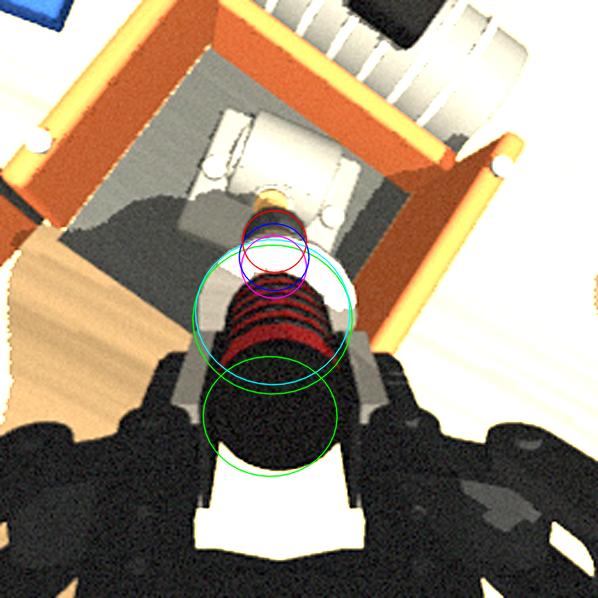

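```bash
python3 - <<'E'
from gov import *
s=state();M=R.from_quat(s["orientation"]).as_matrix()
rel(N0+NA*.125,Rtool(-60))
for n,b,k in(("scene",(300,170,360,230),10),("top",(170,140,220,190),12),("wrist",(200,130,300,230),6)):
    d=dict(np.load(f"p_{n}.npz"));x0,y0,x1,y1=b
    im=cv2.resize(d["frame"][y0:y1,x0:x1],None,fx=k,fy=k,interpolation=cv2.INTER_CUBIC);im=np.clip(im*1.6,0,255).astype(np.uint8)
    for of,r in((0,4.5),(-6,8),(-20,9)):
        p=(proj(d,circ(N0,NA,of/1000,r/1000))-[x0,y0]+.5)*k;cv2.polylines(im,[np.round(p*8).astype(np.int32)],True,(0,255,0),1,cv2.LINE_AA,3)
    p=(proj(d,circ(s["ee_pos"],-M[:,2],-.095,.0135))-[x0,y0]+.5)*k;cv2.polylines(im,[np.round(p*8).astype(np.int32)],True,(0,0,255),1,cv2.LINE_AA,3)
    cv2.imwrite(f"pics/n_{n}.png",im)
a=[cv2.imread(f"pics/n_{n}.png") for n in("scene","top","wrist")];cv2.imwrite("pics/n_all.png",np.hstack([cv2.resize(x,(400,400)) for x in a[:2]]))
E
```

```text
t=12.00 pos [0.565  0.1063 0.1929] az -62.2 zdir [ 0.421  0.045 -0.906] F [ 0.4  0.5 -3.5] open 0.0259
  REL t [-2.7  1.7 11.6] |12|  r [ 0.    -0.003 -0.004] |0.00|
  joints [-0.03  0.14 -0.31  2.11  0.29  0.48 -1.6 ]
```

View pics/n_all.png

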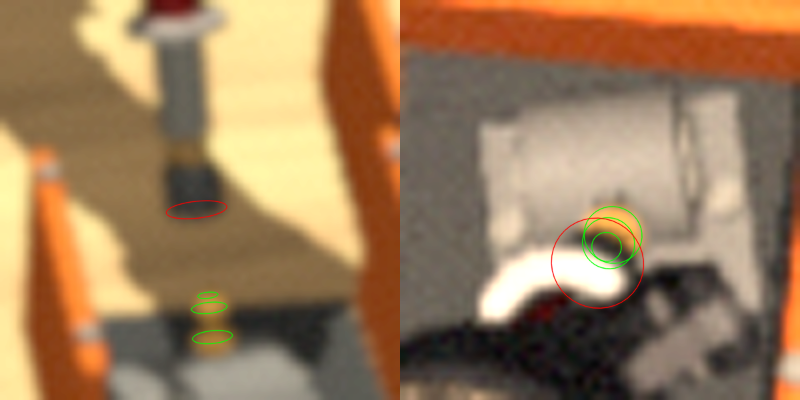

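View pics/n_wrist.png

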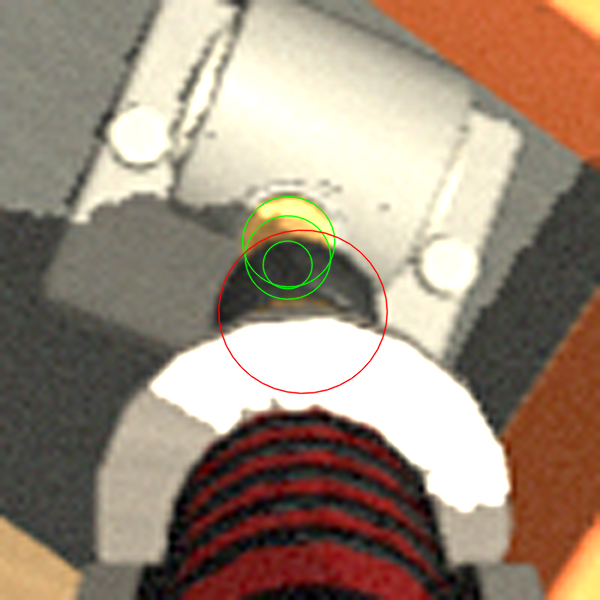

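Call:
apply_moves(
  moves=[
    {"tx":-2.5,"ty":1.5,"tz":3,"rx":0,"ry":0,"rz":0},
    {"tx":-2.5,"ty":1.5,"tz":6,"rx":0,"ry":0,"rz":0},
    {"tx":-2.5,"ty":1.5,"tz":9,"rx":0,"ry":0,"rz":0},
    {"tx":-2.5,"ty":1.5,"tz":10,"rx":0,"ry":0,"rz":0},
    {"tx":-2.5,"ty":1.5,"tz":10,"rx":0,"ry":0,"rz":0},
  ],
)

```text
time_s: 12.42
ee_pos: [0.5668, 0.1083, 0.1821]
orientation: [0.845, -0.49, 0.175, -0.128]
ft_force: [0.2, -0.5, -4.6]
opening: 0.026
```

Call:
apply_moves(
  moves=[
    {"tx":0,"ty":0,"tz":0,"rx":0,"ry":0,"rz":0},
    {"tx":0,"ty":0,"tz":0,"rx":0,"ry":0,"rz":0},
  ],
)

```text
time_s: 12.58
ee_pos: [0.567, 0.1084, 0.1824]
orientation: [0.845, -0.49, 0.175, -0.128]
ft_force: [0.3, -0.6, -3.8]
opening: 0.0261
```

```bash
python3 - <<'E'
from gov import *
rel(N0+NA*.115,Rtool(-60))
E
```

```text
t=12.58 pos [0.567  0.1084 0.1824] az -62.2 zdir [ 0.421  0.045 -0.906] F [ 0.3 -0.6 -3.8] open 0.0261
  REL t [-0.   0.2 11.2] |11|  r [ 0.001 -0.003 -0.003] |0.00|
  joints [-0.04  0.16 -0.3   2.12  0.31  0.46 -1.63]
```

Call:
apply_moves(
  moves=[
    {"tx":0,"ty":0,"tz":6,"rx":0,"ry":0,"rz":0},
    {"tx":0,"ty":0,"tz":12,"rx":0,"ry":0,"rz":0},
    {"tx":0,"ty":0,"tz":18,"rx":0,"ry":0,"rz":0},
    {"tx":0,"ty":0,"tz":24,"rx":0,"ry":0,"rz":0},
    {"tx":0,"ty":0,"tz":24,"rx":0,"ry":0,"rz":0},
  ],
)

```text
time_s: 13.0
ee_pos: [0.5766, 0.1092, 0.1587]
orientation: [0.845, -0.49, 0.174, -0.127]
ft_force: [-0.5, -1.1, -4.1]
opening: 0.0261
```

```bash
python3 - <<'E'
from gov import *
rel(N0+NA*.095,Rtool(-60))
s=state();M=R.from_quat(s["orientation"]).as_matrix()
d=snapshot("top");np.savez("q_top.npz",**d)
k=10;x0,y0,x1,y1=165,135,225,195
im=cv2.resize(d["frame"][y0:y1,x0:x1],None,fx=k,fy=k,interpolation=cv2.INTER_CUBIC);im=np.clip(im*1.6,0,255).astype(np.uint8);cv2.imwrite("pics/q_top.png",im)
d=snapshot("scene");crop(d,"q_scene",290,160,370,230,9,1.6)
E
```

```text
t=13.00 pos [0.5766 0.1092 0.1587] az -62.2 zdir [ 0.418  0.045 -0.907] F [-0.5 -1.1 -4.1] open 0.0261
  REL t [ 0.3 -1.1  5.6] |6|  r [ 0.003 -0.002 -0.003] |0.00|
  joints [-0.06  0.21 -0.28  2.12  0.37  0.42 -1.68]
```

View pics/q_scene.png

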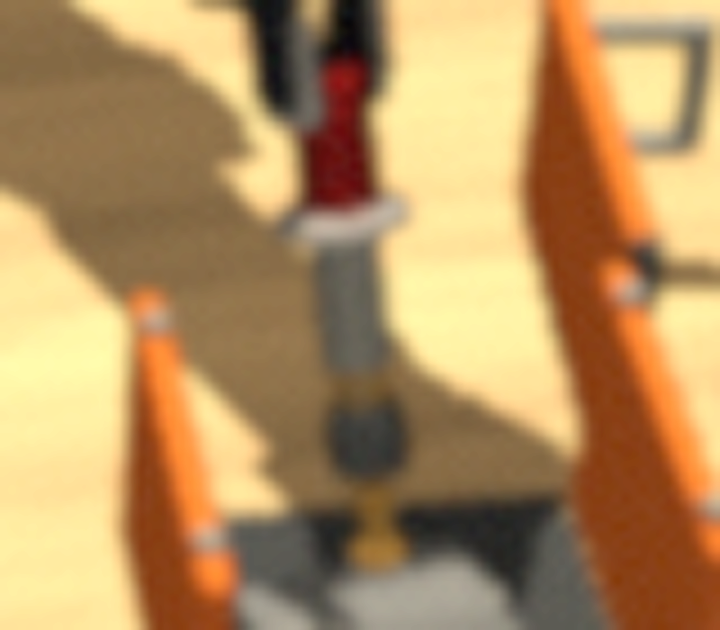

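Call:
apply_moves(
  moves=[
    {"tx":0,"ty":-0.5,"tz":3,"rx":0,"ry":0,"rz":0},
    {"tx":0,"ty":-0.5,"tz":6,"rx":0,"ry":0,"rz":0},
    {"tx":0,"ty":-0.5,"tz":9,"rx":0,"ry":0,"rz":0},
    {"tx":0,"ty":-0.5,"tz":12,"rx":0,"ry":0,"rz":0},
    {"tx":0,"ty":-0.5,"tz":12,"rx":0,"ry":0,"rz":0},
  ],
)

```text
time_s: 13.52
ee_pos: [0.5823, 0.1101, 0.1492]
orientation: [0.845, -0.49, 0.174, -0.128]
ft_force: [0.3, 0.5, -4.5]
opening: 0.0258
```

```bash
cat > chk.py <<'E'
from gov import *
rel(N0+NA*.0785,Rtool(-60))
s=state();M=R.from_quat(s["orientation"]).as_matrix()
p=s["ee_pos"]-N0;print("axial %.4f"%(p@NA),"lateral",np.round((p-NA*(p@NA))*1000,1),"dF_axial %.1f"%((s["ft_force"]-[0,0,-4.4])@NA),"F tool",np.round(M.T@(s["ft_force"]-[0,0,-4.4]),1),"mom",np.round(s["moment"],2),"ang",np.arccos(-M[:,2]@NA))
E
python3 chk.py
```

```text
t=13.52 pos [0.5823 0.1101 0.1492] az -62.2 zdir [ 0.42   0.045 -0.907] F [ 0.3  0.5 -4.5] open 0.0258
  REL t [-0.   0.1 11. ] |11|  r [ 0.002 -0.002 -0.003] |0.00|
  joints [-0.08  0.23 -0.26  2.12  0.39  0.4  -1.7 ]
axial 0.0895 lateral [0.1 0.  0.1] dF_axial -0.3 F tool [-0.3 -0.5  0.3] mom [-0.14  0.97  0.01] ang 0.0028968698379607935
```

Call:
apply_moves(
  moves=[
    {"tx":0,"ty":0,"tz":2,"rx":0,"ry":0,"rz":0},
    {"tx":0,"ty":0,"tz":4,"rx":0,"ry":0,"rz":0},
    {"tx":0,"ty":0,"tz":6,"rx":0,"ry":0,"rz":0},
    {"tx":0,"ty":0,"tz":8,"rx":0,"ry":0,"rz":0},
    {"tx":0,"ty":0,"tz":8,"rx":0,"ry":0,"rz":0},
  ],
)

```text
time_s: 13.93
ee_pos: [0.5862, 0.1106, 0.1432]
orientation: [0.844, -0.49, 0.175, -0.128]
ft_force: [-4.3, -0.5, 4.8]
opening: 0.0258
```

```bash
python3 chk.py
```

```text
t=13.93 pos [0.5862 0.1106 0.1432] az -62.2 zdir [ 0.421  0.045 -0.906] F [-4.3 -0.5  4.8] open 0.0258
  REL t [-0.3  1.1  4. ] |4|  r [-0.    -0.003 -0.003] |0.00|
  joints [-0.08  0.24 -0.25  2.12  0.41  0.38 -1.72]
axial 0.0825 lateral [1.  0.3 0.5] dF_axial 10.2 F tool [ -0.    0.  -10.2] mom [-0.32  1.14 -0.1 ] ang 0.003079844940799801
```

Call:
apply_moves(
  moves=[
    {"tx":0,"ty":0,"tz":1,"rx":0,"ry":0,"rz":0},
    {"tx":0,"ty":0,"tz":2,"rx":0,"ry":0,"rz":0},
    {"tx":0,"ty":0,"tz":3,"rx":0,"ry":0,"rz":0},
    {"tx":0,"ty":0,"tz":3,"rx":0,"ry":0,"rz":0},
  ],
)

```text
time_s: 14.27
ee_pos: [0.5874, 0.1108, 0.1407]
orientation: [0.844, -0.49, 0.175, -0.128]
ft_force: [-6.2, -1.2, 6.2]
opening: 0.0259
```

```bash
python3 chk.py
```

```text
t=14.27 pos [0.5874 0.1108 0.1407] az -62.2 zdir [ 0.422  0.045 -0.906] F [-6.2 -1.2  6.2] open 0.0259
  REL t [-0.3  1.2  1.1] |2|  r [-0.    -0.003 -0.003] |0.00|
  joints [-0.09  0.25 -0.25  2.12  0.41  0.38 -1.72]
axial 0.0796 lateral [1.  0.3 0.5] dF_axial 12.3 F tool [ -0.    1.2 -12.3] mom [-0.27  1.2  -0.08] ang 0.0030926853376060954
```

```bash
python3 chk.py; python3 - <<'E'
from gov import *
s=state();M=R.from_quat(s["orientation"]).as_matrix()
d=snapshot("scene");np.savez("r_scene.npz",**d);crop(d,"r_scene",290,160,370,230,9,1.6)
gunov(d,s["ee_pos"],M,.016,name="r_ov",k=9,box=(290,160,370,230),nose=7)
d=snapshot("top");np.savez("r_top.npz",**d);crop(d,"r_top",120,90,420,290,2.6,1.4)
d=snapshot("wrist");np.savez("r_wrist.npz",**d);crop(d,"r_wrist",130,80,390,340,2.2,1.4)
E
python3 chk.py
```

```text
t=14.27 pos [0.5874 0.1108 0.1407] az -62.2 zdir [ 0.422  0.045 -0.906] F [-6.2 -1.2  6.2] open 0.0259
  REL t [-0.3  1.2  1.1] |2|  r [-0.    -0.003 -0.003] |0.00|
  joints [-0.09  0.25 -0.25  2.12  0.41  0.38 -1.72]
axial 0.0796 lateral [1.  0.3 0.5] dF_axial 12.3 F tool [ -0.    1.2 -12.3] mom [-0.27  1.2  -0.08] ang 0.0030926853376060954
t=14.42 pos [0.5874 0.1108 0.1408] az -62.2 zdir [ 0.422  0.045 -0.906] F [-6.5 -1.5  5.9] open 0.0259
  REL t [-0.3  1.2  1.3] |2|  r [-0.    -0.003 -0.003] |0.00|
  joints [-0.09  0.25 -0.25  2.12  0.41  0.38 -1.72]
axial 0.0798 lateral [1.1 0.4 0.5] dF_axial 12.1 F tool [  0.1   1.8 -12.1] mom [-0.26  1.2  -0.11] ang 0.003163283672230606
```

View pics/r_scene.png

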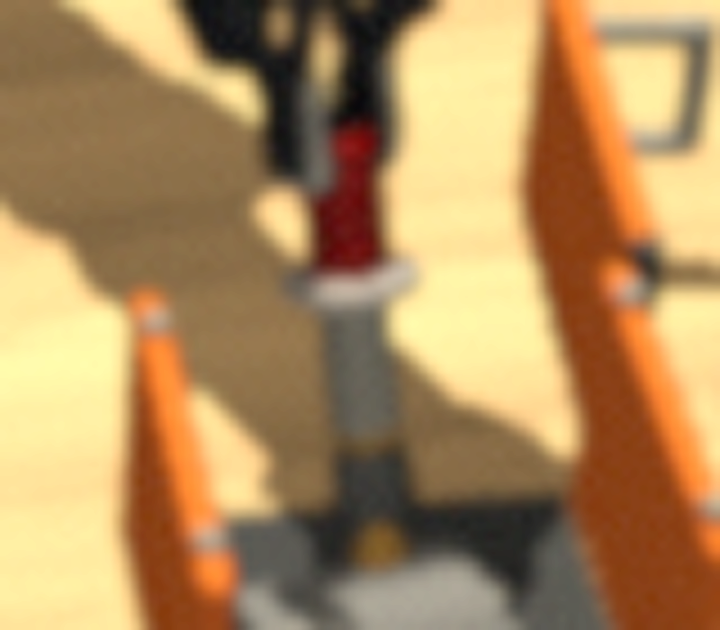

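View pics/r_ov.png

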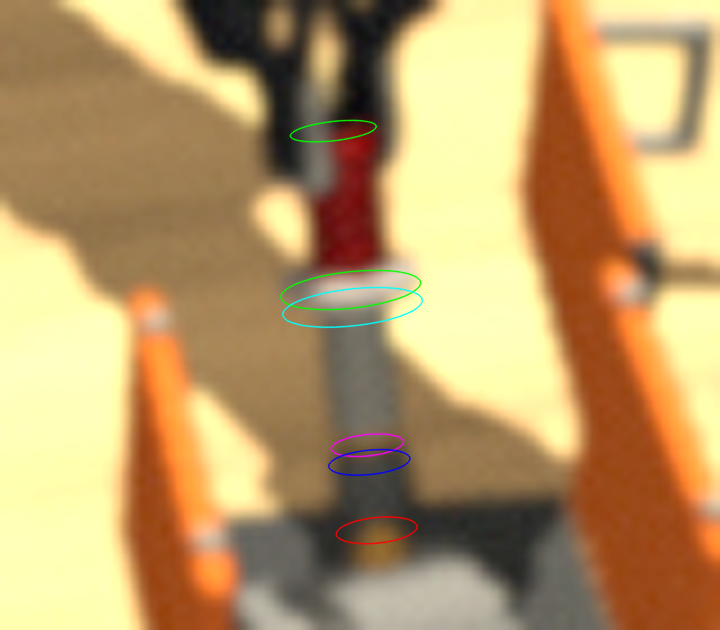

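View pics/r_top.png

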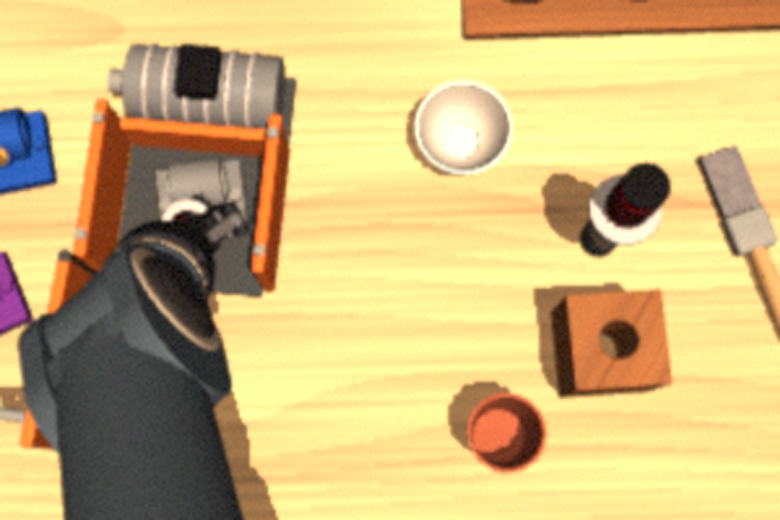

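View pics/r_wrist.png

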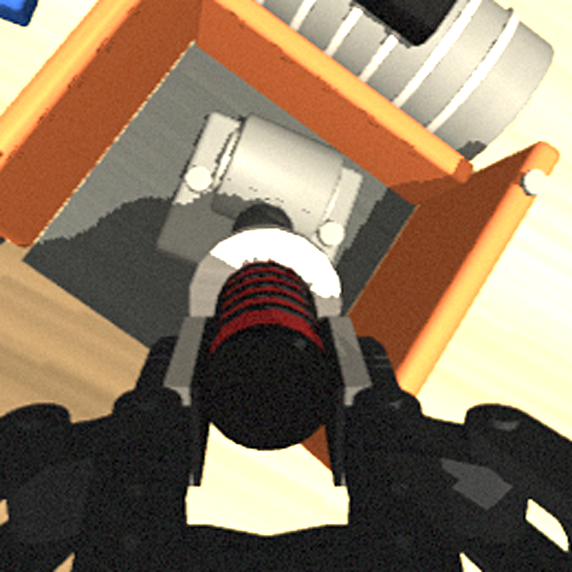

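Call:
apply_moves(
  moves=[
    {"tx":0,"ty":0.5,"tz":1,"rx":0,"ry":0,"rz":0},
    {"tx":0,"ty":1,"tz":2,"rx":0,"ry":0,"rz":0},
    {"tx":0,"ty":1,"tz":2,"rx":0,"ry":0,"rz":0},
    {"tx":0,"ty":1,"tz":2,"rx":0,"ry":0,"rz":0},
  ],
)

```text
time_s: 14.75
ee_pos: [0.5875, 0.1106, 0.1382]
orientation: [0.844, -0.49, 0.175, -0.129]
ft_force: [-4.7, -1.2, 5.5]
opening: 0.0258
```

```bash
python3 chk.py
```

```text
t=14.75 pos [0.5875 0.1106 0.1382] az -62.2 zdir [ 0.421  0.046 -0.906] F [-4.7 -1.2  5.5] open 0.0258
  REL t [-0.1  0.2 -1.1] |1|  r [-0.    -0.003 -0.003] |0.00|
  joints [-0.09  0.25 -0.25  2.12  0.42  0.37 -1.73]
axial 0.0774 lateral [ 0.2 -0.   0.1] dF_axial 11.0 F tool [  0.6   0.4 -11. ] mom [-0.2   0.99 -0.01] ang 0.0027347500525377964
```

Call:
apply_moves(
  moves=[
    {"tx":0,"ty":0,"tz":1,"rx":0,"ry":0,"rz":0},
    {"tx":0,"ty":0,"tz":2,"rx":0,"ry":0,"rz":0},
    {"tx":0,"ty":0,"tz":3,"rx":0,"ry":0,"rz":0},
    {"tx":0,"ty":0,"tz":3,"rx":0,"ry":0,"rz":0},
  ],
)

```text
time_s: 15.08
ee_pos: [0.5887, 0.1107, 0.1352]
orientation: [0.845, -0.49, 0.175, -0.128]
ft_force: [-4.7, -1.4, 6.2]
opening: 0.0258
```

```bash
python3 chk.py
```

```text
t=15.08 pos [0.5887 0.1107 0.1352] az -62.2 zdir [ 0.421  0.046 -0.906] F [-4.7 -1.4  6.2] open 0.0258
  REL t [-0.1  0.  -4.4] |4|  r [ 0.    -0.003 -0.003] |0.00|
  joints [-0.09  0.26 -0.24  2.12  0.42  0.37 -1.73]
axial 0.0741 lateral [ 0.1 -0.1  0. ] dF_axial 11.6 F tool [  0.9   0.3 -11.6] mom [-0.09  0.92 -0.03] ang 0.0025635224526326245
```

Call:
apply_moves(
  moves=[
    {"tx":0,"ty":0,"tz":1,"rx":0,"ry":0,"rz":0},
    {"tx":0,"ty":0,"tz":2,"rx":0,"ry":0,"rz":0},
    {"tx":0,"ty":0,"tz":3,"rx":0,"ry":0,"rz":0},
    {"tx":0,"ty":0,"tz":3,"rx":0,"ry":0,"rz":0},
  ],
)

```text
time_s: 15.42
ee_pos: [0.59, 0.1109, 0.1326]
orientation: [0.845, -0.49, 0.175, -0.128]
ft_force: [-5.5, -1.3, 7.3]
opening: 0.0257
```

```bash
python3 chk.py
```

```text
t=15.42 pos [0.59   0.1109 0.1326] az -62.2 zdir [ 0.421  0.046 -0.906] F [-5.5 -1.3  7.3] open 0.0257
  REL t [-0.1  0.1 -7.3] |7|  r [-0.    -0.003 -0.003] |0.00|
  joints [-0.1   0.26 -0.24  2.12  0.43  0.36 -1.74]
axial 0.0712 lateral [ 0.1 -0.   0. ] dF_axial 13.0 F tool [  0.6   0.4 -13. ] mom [-0.08  0.99  0.08] ang 0.002588204660517198
```

```bash
python3 - <<'E'
from gov import *
s=state();M=R.from_quat(s["orientation"]).as_matrix()
d=snapshot("scene");np.savez("u_scene.npz",**d);b=(310,170,360,230)
gunov(d,s["ee_pos"],M,.0127,name="u_ov",k=10,box=b,nose=10)
crop(d,"u_raw",*b,10,1.6)
q=dict(np.load("r_scene.npz"));crop(q,"r_raw",*b,10,1.6)
cv2.imwrite("pics/u_all.png",cv2.resize(np.hstack([cv2.imread(f"pics/{n}.png") for n in("r_raw","u_raw","u_ov")]),None,fx=.53,fy=.9))
E
python3 chk.py
```

```text
t=15.47 pos [0.59   0.1109 0.1327] az -62.2 zdir [ 0.421  0.046 -0.906] F [-6.6  0.1  6.2] open 0.0259
  REL t [-0.   0.1 -7.2] |7|  r [-0.    -0.003 -0.003] |0.00|
  joints [-0.1   0.26 -0.24  2.12  0.43  0.36 -1.74]
axial 0.0713 lateral [0.1 0.  0.1] dF_axial 12.4 F tool [ -1.3   1.  -12.4] mom [-0.13  1.07 -0.06] ang 0.002581907102102745
```

View pics/u_all.png

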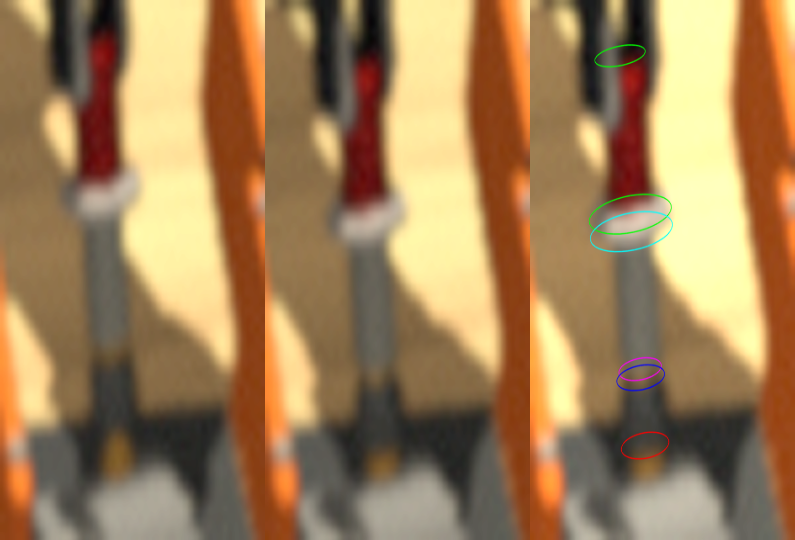

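```bash
python3 - <<'E'
from gov import *
x0,y0,x1,y1=320,195,350,230;k=18
out=[]
for f in("p_scene","r_scene","u_scene"):
    d=dict(np.load(f+".npz"))
    im=cv2.resize(d["frame"][y0:y1,x0:x1],None,fx=k,fy=k,interpolation=cv2.INTER_NEAREST);im=np.clip(im*1.8,0,255).astype(np.uint8);out.append(im.copy()) if f!="p_scene" else 0
    for of,r,c in ([(-16.5,13.5,(0,0,255)),(-12.5,13.5,(255,0,0))] if f!="p_scene" else [(0,4.5,(0,0,255)),(-6,8,(0,255,0)),(-20,9,(255,0,255))]):
        p=(proj(d,circ(N0,NA,of/1000,r/1000))-[x0,y0]+.5)*k;cv2.polylines(im,[np.round(p*8).astype(np.int32)],True,c,1,cv2.LINE_AA,3)
    out.append(im)
cv2.imwrite("pics/v.png",cv2.resize(np.hstack([out[0],out[2],out[4]]),(800,310))); 
E
```

```text
(no output)
```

View pics/v.png

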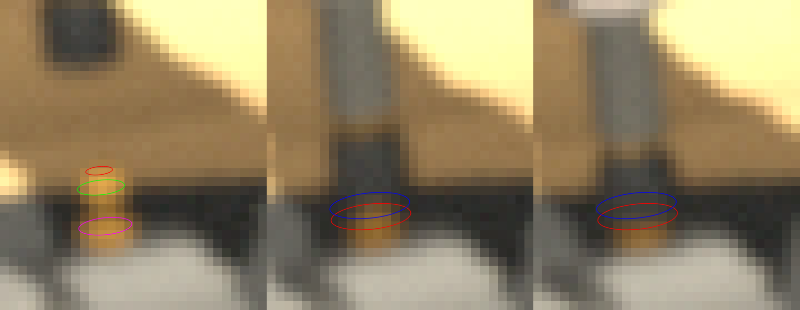

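Call:
apply_moves(
  moves=[
    {"tx":0,"ty":0,"tz":1,"rx":0,"ry":0,"rz":0},
    {"tx":0,"ty":0,"tz":1,"rx":0,"ry":0,"rz":0},
    {"tx":0,"ty":0,"tz":1,"rx":0,"ry":0,"rz":0},
    {"tx":0,"ty":0,"tz":1,"rx":0,"ry":0,"rz":0},
    {"tx":0,"ty":0,"tz":1,"rx":0,"ry":0,"rz":0},
  ],
)

```text
time_s: 15.88
ee_pos: [0.5904, 0.111, 0.1319]
orientation: [0.845, -0.49, 0.175, -0.129]
ft_force: [-5.6, -0.4, 7.6]
opening: 0.0259
```

```bash
python3 chk.py; python3 - <<'E'
from gov import *
s=state();M=R.from_quat(s["orientation"]).as_matrix()
d=snapshot("wrist");np.savez("x_wrist.npz",**d)
gunov(d,s["ee_pos"],M,.0125,name="x_w",k=2.6,box=(130,80,390,310),nose=10.5,gain=1.4)
d=snapshot("scene");crop(d,"x_s",60,90,420,290,2.2,1.4)
E
```

```text
t=15.88 pos [0.5904 0.111  0.1319] az -62.2 zdir [ 0.421  0.046 -0.906] F [-5.6 -0.4  7.6] open 0.0259
  REL t [-0.1  0.2 -8.1] |8|  r [-0.    -0.003 -0.003] |0.00|
  joints [-0.1   0.26 -0.23  2.12  0.43  0.36 -1.74]
axial 0.0704 lateral [0.2 0.  0.1] dF_axial 13.3 F tool [ -0.1  -0.1 -13.3] mom [-0.13  1.06 -0.01] ang 0.002676479454564981
```

View pics/x_w.png

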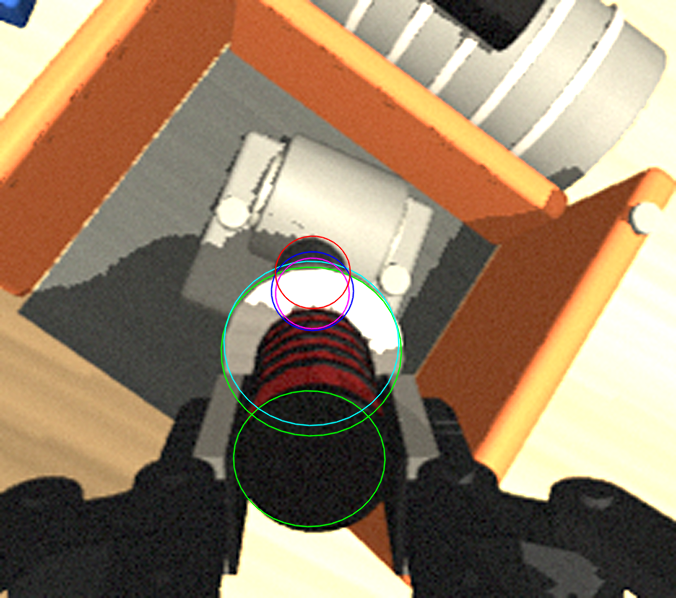

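View pics/x_s.png

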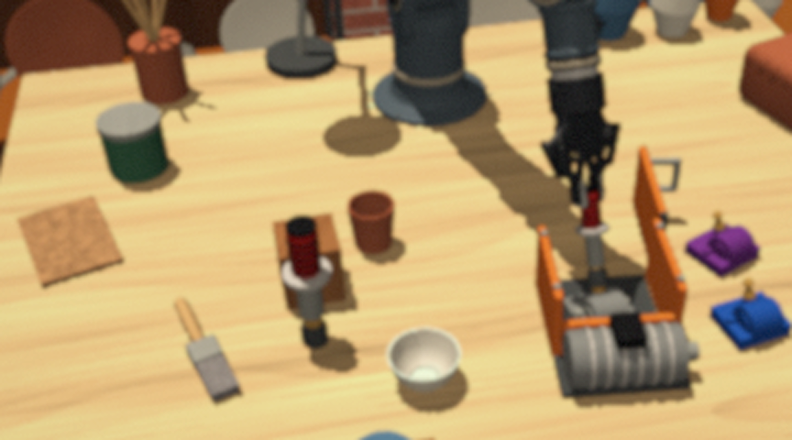

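```bash
python3 - <<'E'
from gov import *
fr=[snapshot("scene") for _ in range(4)]
d=dict(fr[0]);d["frame"]=np.mean([f["frame"] for f in fr],0).astype(np.float32);np.savez("x_scene.npz",**d)
offs=np.arange(-34,40,2.)
rows=[]
for f in("p_scene","r_scene","u_scene","x_scene"):
    q=dict(np.load(f+".npz"));im=q["frame"].astype(np.float32)
    P=proj(q,np.array([N0+NA*o/1000 for o in offs])).astype(np.float32)
    v=sum(cv2.remap(im,P[:,0].reshape(1,-1)+s,P[:,1].reshape(1,-1),cv2.INTER_LINEAR)[0] for s in(-.7,0,.7))/3
    rows.append(v)
print("off  p(r-b,sum) r u x")
for i,o in enumerate(offs): print(o,*["(%3d,%3d)"%(v[i,2]-v[i,0],v[i].sum()/3) for v in rows])
E
```

```text
off  p(r-b,sum) r u x
-34.0 ( 14, 91) ( 13, 90) ( 13, 90) ( 13, 90)
-32.0 ( 19, 84) ( 16, 82) ( 16, 81) ( 16, 82)
-30.0 ( 30, 77) ( 23, 72) ( 23, 71) ( 23, 71)
-28.0 ( 45, 73) ( 34, 64) ( 33, 64) ( 33, 64)
-26.0 ( 58, 71) ( 44, 58) ( 43, 58) ( 43, 57)
-24.0 ( 66, 73) ( 49, 55) ( 45, 53) ( 44, 53)
-22.0 ( 68, 71) ( 50, 53) ( 39, 48) ( 39, 48)
-20.0 ( 66, 68) ( 50, 52) ( 28, 43) ( 29, 43)
-18.0 ( 59, 62) ( 47, 51) ( 17, 40) ( 17, 39)
-16.0 ( 53, 57) ( 41, 48) (  9, 37) (  8, 36)
-14.0 ( 51, 54) ( 31, 44) (  3, 34) (  3, 35)
-12.0 ( 56, 59) ( 20, 40) (  3, 34) (  2, 35)
-10.0 ( 63, 67) ( 10, 37) (  3, 34) (  2, 35)
-8.0 ( 72, 77) (  5, 35) (  2, 35) (  2, 36)
-6.0 ( 77, 82) (  2, 35) (  2, 36) (  2, 37)
-4.0 ( 80, 85) (  2, 35) (  2, 38) (  2, 37)
-2.0 ( 73, 79) (  2, 35) (  3, 39) (  3, 38)
0.0 ( 63, 73) (  2, 36) (  5, 40) (  6, 40)
2.0 ( 52, 67) (  3, 36) ( 12, 43) ( 11, 42)
4.0 ( 45, 65) (  3, 37) ( 20, 48) ( 20, 48)
6.0 ( 41, 64) (  4, 38) ( 27, 53) ( 27, 53)
8.0 ( 41, 65) (  7, 39) ( 27, 57) ( 26, 58)
10.0 ( 40, 64) ( 13, 41) ( 22, 59) ( 22, 60)
12.0 ( 40, 63) ( 22, 44) ( 16, 60) ( 16, 60)
14.0 ( 38, 61) ( 27, 48) ( 12, 59) ( 12, 60)
16.0 ( 37, 61) ( 27, 52) (  9, 59) (  9, 60)
18.0 ( 37, 61) ( 22, 57) (  9, 60) (  9, 59)
20.0 ( 38, 61) ( 17, 59) (  9, 60) (  9, 60)
22.0 ( 39, 61) ( 12, 60) (  9, 60) (  9, 60)
24.0 ( 40, 62) ( 10, 60) ( 10, 59) (  9, 60)
26.0 ( 40, 64) (  9, 60) (  9, 60) (  9, 59)
28.0 ( 40, 64) (  9, 60) (  9, 60) (  9, 59)
30.0 ( 39, 63) (  9, 59) (  9, 60) (  9, 60)
32.0 ( 36, 61) (  9, 59) (  9, 60) (  9, 60)
34.0 ( 32, 57) (  9, 59) (  8, 59) (  9, 59)
36.0 ( 23, 50) (  9, 60) (  9, 59) (  9, 59)
38.0 ( 15, 43) (  9, 60) (  9, 59) (  9, 59)
```

```bash
python3 chk.py; python3 -c "
from plant import *
print(finish_job())"
```

```text
t=16.18 pos [0.5904 0.111  0.1319] az -62.2 zdir [ 0.421  0.046 -0.906] F [-5.5 -0.8  7.8] open 0.0263
  REL t [-0.   0.2 -8.1] |8|  r [-0.    -0.003 -0.003] |0.00|
  joints [-0.1   0.26 -0.23  2.12  0.43  0.36 -1.74]
axial 0.0704 lateral [0.2 0.1 0.1] dF_axial 13.4 F tool [  0.3  -0.1 -13.4] mom [-0.1   1.08 -0.01] ang 0.002660358569052946
the job is handed in; nothing more can be done
None
```

I opened the door to about 1.6 rad by its bar handle and lifted the gun out of its stand. I then pressed the coupler onto the tilted brass nipple and handed the job in at 16.2 s, still pushing. No verdict was reported.

**Final push:** The force along the nipple axis was 13.4 N, which by the spring data is about 10 to 11 of the 12 mm travel. The arm held still, under 0.5 mm off the measured axis and about 0.003 rad from it in angle.

**Whether it snapped home:** There was no direct reading of this. The first push stalled with the nose roughly 8 mm short. A 1 mm sideways correction and more push then let it go on. After that the nose stayed put while the force rose from about 12.4 to 13.3 N, as it should when fully home.

**Checks that disagreed:**
- In the scene image, the coupler mouth edge read about 2 mm short of home, while the top of the nose read about 1.5 mm too deep. Together they fit fully home within the camera accuracy, not the 4 mm or more short that an unsnapped coupler would be.
- The force just after the correction, 11.0 N, was about 1 N higher than expected; the later readings matched.

**Bystanders:** The door was still wide open in the last picture. The bowl, tub and brush looked undisturbed there, but I did not measure them again.

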